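# Tap a pipette stand's mast into its foot plate and park the stand

### The job

Put the pipette stand together: take the mast out of the blue block by its square head, set its tapered foot in the socket of the white foot plate, and tap or press it down firmly, with something like 15 N and never over 25 N, so that the taper alone holds the heavy plate. Then lift the whole stand by the mast, without touching the plate, carry it clear of the bench to the green mat, set it down gently, upright and centred, and let go. Leave the other things on the bench where they are.

Things in the scene. Friction and masses are not known exactly. Their poses are not given: they have to be found in the camera images.
- mast_head (a point): Centre of the square navy grip head (26 x 26 x 45 mm tall) on top of the mast. z axis up along the mast, x and y square to the head's faces. The mast is white, 195 mm tall, about 0.20 kg, and starts upright in the blue block. Below the head: a neck 16 mm thick, then six carousel arms reaching 60 mm out, their tips up to 30 mm below this point, then an 18 mm tube, collar and foot.
- mast_foot (a point): Centre of the lower end of the mast's tapered aluminium foot, on the axis, 172.5 mm below mast_head. The foot is 19 mm across here and widens evenly to 27 mm over 40 mm; above it is a navy collar 38 mm across (underside 52 mm above this point). It starts 6 mm above the bench; lift the mast 60 mm or more to clear the block.
- block: Blue storage block, 85 x 85 x 58 mm, fixed to the bench, with a 29 mm square hole in its top in which the mast's foot stands loosely, the collar resting on the block. Origin at the centre of its underside.
- stand_base: The stand's foot plate: loose white disc, 140 mm across and 8 mm thick, about 0.67 kg, with a white boss in the middle 51 mm across and 62 mm tall, navy round its mouth, which holds the tapered socket, open upwards. Origin at the centre of its underside; z up.
- socket (a point): Centre of the boss's mouth, 62 mm above the plate's underside. The mouth is 37 mm across; 0 to 16 mm down in it begins a metal liner, 24.6 mm across at its top, with the foot's taper. The liner's depth differs from stand to stand: the foot first wedges with its end anywhere from 28 to 44 mm below this point, then sinks 1 to 2 mm as the press grows to 15 N; no stop below. The taper holds a pull of about 2/3 of the press.
- table: The black bench top, its surface at z = 0.
- mat: The parking mat (see mat_top); origin at the centre of its underside.
- mat_top (a point): Centre of the top of the parking mat: flat green disc with a blue middle, 176 mm across, 3 mm thick, fixed to the bench.
- mast: The whole mast (see mast_head); origin at the lower end of its foot, z axis up along the mast.
- pipette_a: Bystander, to be left where it is: navy and white pipette lying on the bench, 230 mm long. Origin at the centre of its underside as it lies.
- pipette_b: Bystander, to be left where it is: grey and white pipette lying on the bench, 230 mm long. Origin at the centre of its underside as it lies.
- tip_box: Bystander, to be left where it is: open yellow divided tip box, 85 x 115 x 45 mm. Origin at the centre of its underside.
- wash_bottle: Bystander, to be left where it is: white bottle with a red cap, 130 mm tall. Origin at the centre of its underside.
- carton: Bystander, to be left where it is: small white carton, 100 x 70 x 50 mm. Origin at the centre of its underside.
- spare_hub: Bystander, to be left where it is: grey plastic ring, 56 mm across, 20 mm tall. Origin at the centre of its underside.
- beaker: Bystander, to be left where it is: white cup, 60 mm across and 60 mm tall. Origin at the centre of its underside.
Things that resemble listed ones, but are neither listed nor needed, are in the scene too. What is shaped like the stand_base but red or turquoise is not meant.

How it is judged:
On the way, in this order (a step that is already met when the one before it is completed fails the run):
1. the mast's foot is in the socket while the plate stands on the bench (horizontal distance between mast_foot and socket below 0.006 m and z of mast_foot in the frame of stand_base below 0.0355 m and height (world z) of stand_base below 0.006 m), for 0.2 s.
2. the stand is carried by its mast: the plate hangs at least 25 mm above the bench from the taper alone (horizontal distance between mast_foot and socket below 0.004 m and z of mast_foot in the frame of stand_base below 0.0345 m and angle between the z axis of mast_foot and the z axis of stand_base, either way round below 0.06 rad and height (world z) of stand_base above 0.025 m and contact force between the fingers and stand_base below 0.2 N), for 0.5 s.
At the end, for the whole second after the job is handed in: The foot plate stands flat on the mat, its centre within 20 mm of the mat's, with the mast upright (within 0.06 rad) and still wedged in the socket (lower end of the foot at most 34.5 mm above the plate's underside, within 4 mm of its axis), everything at rest (horizontal distance between mast_foot and socket below 0.004 m and z of mast_foot in the frame of stand_base below 0.0345 m and angle between the z axis of mast_foot and the z axis of stand_base, either way round below 0.06 rad and horizontal distance between stand_base and mat_top below 0.02 m and height (world z) of stand_base below 0.006 m and angle between mast_head's own z axis and vertical below 0.06 rad and linear speed of each of mast, stand_base below 0.02 m/s); the robot touches nothing.
It fails at once if the plate is pressed or knocked onto the bench or the mat with over 36 N (a press of well over 25 N, and the stand's weight) (contact force between stand_base and table above 36 N or contact force between stand_base and mat above 36 N).
It fails at once if the fingers push or hold the foot plate (contact force between the fingers and stand_base above 2 N).
It fails at once if a bystander is moved by more than 30 mm (distance of any of pipette_a, pipette_b, tip_box, wash_bottle, carton, spare_hub, beaker from where it was at the start of the episode above 0.03 m).
It also fails if it takes over 64 s, if anything falls off the work surface, if the arm or the gripper's body presses on something with over 40 N, if the wrist force passes 120 N, or if a joint passes its speed limit or range.

### The arm

A 6-joint arm with a two-finger parallel gripper is mounted at the origin on the work surface. World frame = base frame: x ahead of the robot, y to its left, z up, the work surface at z = 0. Lengths are in m, angles in rad, forces in N, time in s.
With the tool pointing down it reaches from about 0.25 to 0.775 m from the base axis. Payload 4 kg.
Tool frame: the origin (TCP) lies at the very end of the fingers, on their centre line; the grasp point (between the pads) lies 19 mm behind it; z points along the fingers, x is the direction in which the jaws open and shut, and the axes are right-handed (so a half turn about z gives the same grasp; the last joint's range is limited). The gripper opens to 94 mm and grips with 3 to 60 N. Pads are 16 mm wide; open, the fingers measure 119 mm over their backs; the gripper's body (75 mm by 177 mm) begins 78 mm behind the grasp point.
Start: joints at [1.224, 0.087, 1.371, -0, 1.684, -0.103], TCP at [0.133, 0.534, 0.178] pointing down, gripper open.
Joint ranges: [-3.1, 3.1], [-0.76, 2.03], [0.27, 2.55], [-1.08, 4.22], [0.17, 2.65], [-2.57, 2.57]. Speed limits (rad/s): [2.79, 2.79, 3.14, 3.14, 3.14, 3.14].

### API

Orientations are given as [roll, pitch, yaw] about the fixed x, y, z axes, in that order (R = Rz(yaw) Ry(pitch) Rx(roll)).
In Python, from bench import robot, cams, ticket gives the robot as it stands.
- The arm moves only by the tool jog_arm, never from a script. Its argument "series" is a list of rows, each an object of numbers: "x", "y", "z": the shift along the tool's x, y, z in m; "rx", "ry", "rz": the turn, a rotation vector about the tool's x, y, z in degrees. A call has 1 to 12 rows; each row shifts and turns the pose as measured when the row begins, along the tool's axes as they then stand; what a row does not reach is not made up. A row lasts 1/12 s, in which the tool goes at most 41.7 mm and 7.16 degrees, less where a joint would pass 70% of its speed; a pose out of reach is approached as far as the arm can. A call with a gripper value outside its range is refused whole. "claw" is the opening, from 0 (shut) to 1 (fully open), set as the call begins (left out, the last holds). The fingers move at their own pace and stop on an object; the grip force is fixed at half the most. Time passes only in rows, so rows that do not move let the fingers close. It gives the time, the measured TCP pose, the force and the opening at its end, in the units of the state.
- robot.get_obs(): the state, without advancing time (a new reading comes with each control period).
- cams.snapshot(name): name is "scene" or "top" or "wrist"; returns a dict with "img" (480x640x3 uint8, red, green, blue), "mtx" (3x3 intrinsics, pixels), "origin" and "attitude" of the camera in the world. Camera axes: x right, y down, z forward; pixel columns grow to the right and rows downward; lengths in m; the calibration is good to about 2 mm. The wrist camera is an equidistant fisheye: a pixel r from the principal point sees the ray r / f radians off the axis. A picture is of the moment at which its call begins. There is no depth.
- ticket.close_job(): hands the job in, once; it reports no verdict.
Trained networks look in a picture, given as the dict that the camera call returned (one of the last four; its "shot" number tells which), for a name from the list of things; names that differ only in an ending like _2 or _b are one class to them, and where a whole thing is asked for, a point or a joint stands for the part that bears it (a point fixed in the world has none). Each returns a list of dicts, best first, with "p" (0 to 1); they miss things now and then, are a little off and sometimes report something else, mostly with a low value. They report only what shows in the picture. A call takes as long as a camera call. They do not tell look-alikes from the thing itself.
- cams.look_for(thing, picture): "bbox" ([left, top, width, height] in pixels, round what is visible of it).
The state is a dict: "time": time; "joint_positions": joint angles; "qvel": joint speeds; "joint_torque": joint torques, N m; "tool_pos": TCP position; "ee_rot": TCP orientation; "wrist_force": force on the tool from outside, world axes, zero at the start; "wrist_torque": the same for the moment, N m; "width": finger opening in m.
Only numpy, scipy, OpenCV 4.12 (cv2) and the standard library are available. Lean on these libraries where they do the work, as an engineer would, in place of code of your own. Each camera call takes 0.05 s, during which the arm holds its last target.

## Working session

There is one attempt and no reset: what is moved stays moved. The work goes in short steps, Python scripts to look and compute and a tool call to move; the robot and the scene stay as the last step left them, time stands still between calls to the robot, and variables do not carry over. Pictures are saved under pics/ and viewed, and the job is handed in when it is done.

Besides the shell and the picture viewer there is one more tool, called after ">>>" as name(argument=value, ...), one argument or row to a line, values as JSON. jog_arm: Moves the arm, as the interface text tells. Its arguments: {"type":"object","properties":{"series":{"type":"array","items":{"type":"object","properties":{"x":{"type":"number"},"y":{"type":"number"},"z":{"type":"number"},"rx":{"type":"number"},"ry":{"type":"number"},"rz":{"type":"number"}}}},"claw":{"type":"number"}},"required":["series"]}

```bash
mkdir -p pics; ls; python3 - <<'E'
from bench import robot,cams,ticket
import cv2,pickle
print(robot.get_obs())
for n in ["scene","top","wrist"]:
    s=cams.snapshot(n); cv2.imwrite(f"pics/{n}0.png",s["img"][:,:,::-1]); pickle.dump(s,open(f"pics/{n}0.pkl","wb"))
    print(n,s["mtx"],s["origin"],s["attitude"])
    for t in ["mast_head","block","stand_base","mat","socket","mast_foot"]:
        try:
            print(t,[( [round(float(v)) for v in d["bbox"]],round(float(d["p"]),2)) for d in cams.look_for(t,s)[:4]])
        except Exception as e: print(t,e)
E
```

```text
pics
{'time': 0.0, 'joint_positions': array([ 1.22389328e+00,  8.79684805e-02,  1.37225456e+00,  1.50702298e-06,
        1.68359765e+00, -1.03119551e-01]), 'qvel': array([ 4.98117386e-04,  1.75346549e-03, -1.53561289e-03, -5.81456132e-04,
       -7.91652266e-05, -1.08940249e-04]), 'joint_torque': array([-6.24705699e-04, -3.40178311e+01, -3.02429187e+01,  7.17062526e-02,
        3.26794235e-02, -1.69090763e-04]), 'tool_pos': array([0.13256153, 0.53315403, 0.17639673]), 'ee_rot': array([-3.14136182e+00,  2.21604508e-03,  1.32701325e+00]), 'wrist_force': array([ 0.42667507, -0.07508858,  0.57895138]), 'wrist_torque': array([-0.01986555, -0.03783327,  0.0444824 ]), 'width': 0.09401877732507538}
scene [[590.66313234   0.         322.63332874]
 [  0.         590.66313234 236.74158012]
 [  0.           0.           1.        ]] [0.97240173 0.55155477 0.99313412] [-2.52262178  0.01517321  2.40614319]
mast_head [([248, 171, 61, 65], 0.55), ([306, 299, 29, 33], 0.47)]
block [([259, 208, 48, 55], 0.92)]
stand_base [([422, 215, 69, 59], 0.8), ([446, 344, 81, 74], 0.79), ([353, 279, 74, 65], 0.78
[... 451 characters left out ...]
, 213, 46, 48], 0.71)]
stand_base [([163, 242, 51, 53], 0.84), ([242, 234, 54, 49], 0.76), ([247, 313, 55, 57], 0.63), ([344, 216, 49, 45], 0.33)]
mat [([420, 248, 69, 70], 0.89), ([0, 63, 640, 417], 0.65), ([405, 199, 29, 18], 0.46)]
socket [([243, 235, 50, 52], 0.93), ([245, 316, 56, 53], 0.86), ([161, 239, 49, 56], 0.64)]
mast_foot [([351, 211, 42, 43], 0.93)]
wrist [[371.64829954   0.         315.98284173]
 [  0.         371.64829954 238.59137896]
 [  0.           0.           1.        ]] [0.05426864 0.55248609 0.38353013] [ 2.86021762e+00 -6.70370051e-04  1.32617181e+00]
mast_head []
block []
stand_base [([276, 432, 79, 27], 0.6)]
mat []
socket [([275, 434, 80, 21], 0.95)]
mast_foot []
```

View pics/scene0.png

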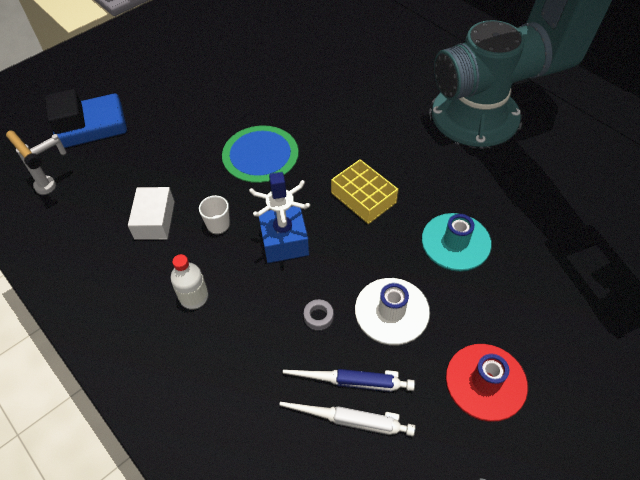

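View pics/top0.png

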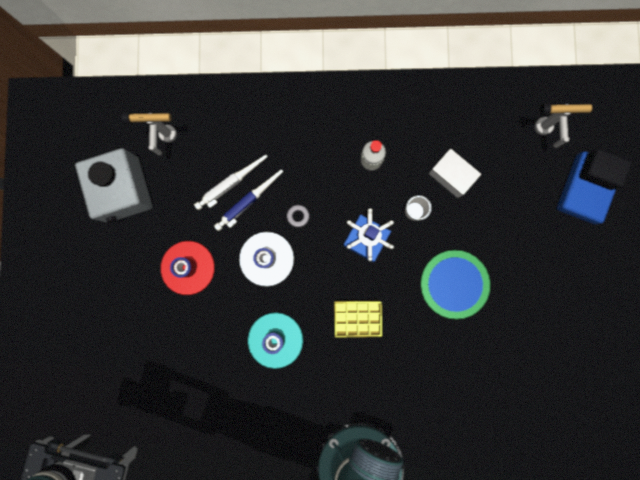

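View pics/wrist0.png

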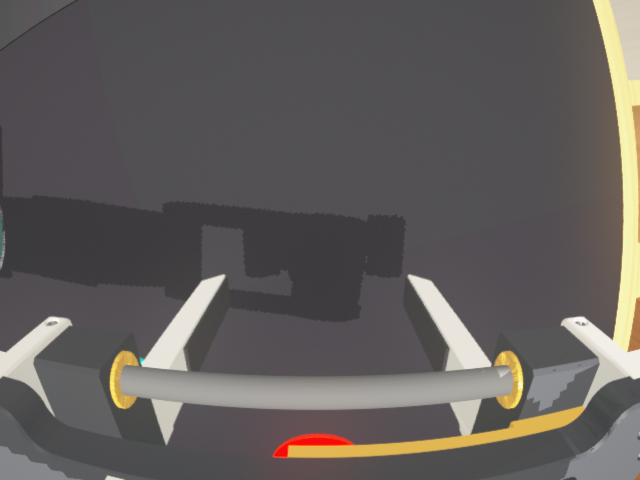

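```bash
cat > h.py <<'E'
import numpy as np,cv2,pickle
from scipy.spatial.transform import Rotation as R
from scipy.optimize import least_squares
def Rm(s): return R.from_euler('xyz',s["attitude"]).as_matrix()
def proj(s,P):
    p=(np.atleast_2d(P)-s["origin"])@Rm(s); f=s["mtx"][0,0];c=s["mtx"][:2,2]
    return p[:,:2]/p[:,2:]*f+c
def projw(s,P):
    p=(np.atleast_2d(P)-s["origin"])@Rm(s); f=s["mtx"][0,0];c=s["mtx"][:2,2]
    r=np.linalg.norm(p[:,:2],axis=1); t=np.arctan2(r,p[:,2])
    return p[:,:2]/np.maximum(r,1e-9)[:,None]*(f*t)[:,None]+c
def back(s,uv,z,fish=False):
    uv=np.atleast_2d(uv).astype(float); f=s["mtx"][0,0];d=(uv-s["mtx"][:2,2])/f
    if fish:
        t=np.linalg.norm(d,axis=1,keepdims=True); d=np.hstack([d/np.maximum(t,1e-9)*np.sin(t),np.cos(t)])
    else: d=np.hstack([d,np.ones((len(d),1))])
    w=d@Rm(s).T; k=(z-s["origin"][2])/w[:,2:]
    return s["origin"]+w*k
def circ(P,r0=None):
    P=np.asarray(P)[:,:2]
    g=lambda q:np.hypot(*(P-q[:2]).T)-q[2]
    q=least_squares(g,[*P.mean(0),.05],loss='soft_l1',f_scale=.002); return q.x,np.sqrt(np.mean(q.fun**2))
E
python3 - <<'E'
from h import *
for n,box,boxm in [("scene",(345,270,440,350),(215,120,305,187)),("top",(232,225,300,292),(415,243,497,325))]:
    s=pickle.load(open(f"pics/{n}0.pkl","rb")); im=s["img"].astype(int)
    def hull(mask,box):
        m=np.zeros(mask.shape,np.uint8); l,t,r,b=box; m[t:b,l:r]=mask[t:b,l:r]
        c=max(cv2.findContours(m,cv2.RETR_EXTERNAL,cv2.CHAIN_APPROX_NONE)[0],key=len); return c[:,0]
    r,g,b=im[...,0],im[...,1],im[...,2]
    w=(im.min(2)>110)
    c=hull(w,box); print(n,"plate",circ(back(s,c+0.0,.008)))
    m=(np.abs(im).max(2)>90)
    c=hull(m&((g>r+30)|(b>r+30)),boxm)
    print(n,"mat",circ(back(s,c,.003)), "n",len(c))
    nav=(b>r+25)&(b>g+25)
    c=hull(nav,box); print(n,"mouth",circ(back(s,c,.062)))
s=pickle.load(open("pics/scene0.pkl","rb"))["img"][150:280,230:330]; t=pickle.load(open("pics/top0.pkl","rb"))["img"][200:270,330:410]
cv2.imwrite("pics/z1.png",np.hstack([cv2.resize(s,(400,520),interpolation=2),cv2.resize(t,(400,520),fx=0,fy=0,interpolation=2)])[:,:,::-1])
E
```

```text
scene plate (array([0.52990494, 0.23372134, 0.06968584]), np.float64(0.0006489121267811387))
scene mat (array([ 0.45677345, -0.25543369,  0.08725502]), np.float64(0.004241535862912235)) n 200
scene mouth (array([0.52976562, 0.23356296, 0.02498323]), np.float64(0.0006013304554906002))
top plate (array([0.52836386, 0.23506571, 0.07035317]), np.float64(0.0007475795994301507))
top mat (array([ 0.45638511, -0.25335329,  0.08790164]), np.float64(0.0006676481110164038)) n 194
top mouth (array([0.52851062, 0.2348916 , 0.02450822]), np.float64(0.0006643221243176549))
```

View pics/z1.png

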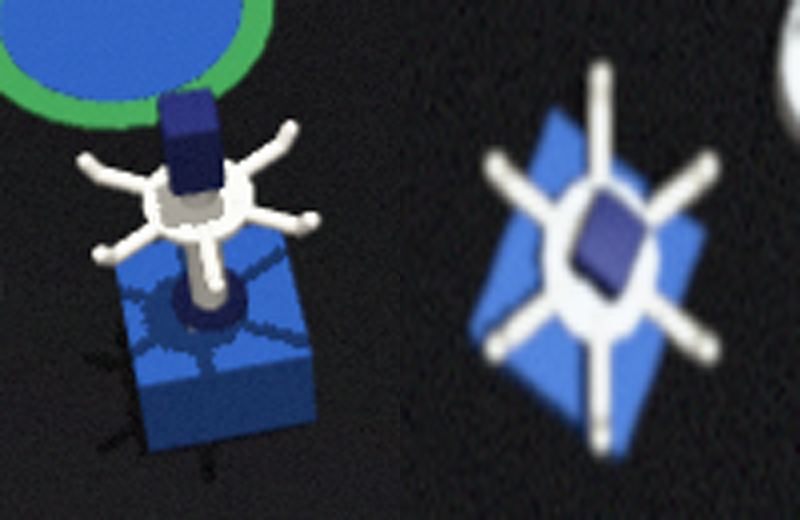

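```bash
cat >> h.py <<'E'
def boxpts(x,y,z,yaw,l=.026,w=.026,h=.045):
    P=np.array([[a*l/2,b*w/2,c*h/2] for a in(-1,1) for b in(-1,1) for c in(-1,1)])
    return P@R.from_euler('z',yaw).as_matrix().T+[x,y,z]
def fitbox(s,mask,x0,y0,z,pj=proj,up=6,**k):
    from scipy.optimize import minimize
    u0=pj(s,[x0,y0,z])[0].astype(int)-40
    M=cv2.resize(mask[u0[1]:u0[1]+80,u0[0]:u0[0]+80].astype(np.float32),None,fx=up,fy=up)
    def cost(q):
        uv=(pj(s,boxpts(q[0],q[1],z,q[2],**k))-u0+.5)*up-.5
        h=cv2.convexHull(np.round(uv*16).astype(np.int32))
        I=np.zeros(M.shape,np.float32); cv2.fillConvexPoly(I,h,1.,shift=4)
        return np.abs(I-M).sum()/up**2
    best=None
    for yaw in np.arange(0,np.pi/2,.15):
        r=minimize(cost,[x0,y0,yaw],method='Nelder-Mead',options=dict(initial_simplex=[[x0,y0,yaw],[x0+.006,y0,yaw],[x0,y0+.006,yaw],[x0,y0,yaw+.15]],xatol=1e-4,fatol=.05))
        if best is None or r.fun<best.fun: best=r
    return best.x,best.fun,M.sum()/up**2
E
python3 - <<'E'
from h import *
S=[]
for n,guess in [("top",(370,234)),("scene",(278,186))]:
    s=pickle.load(open(f"pics/{n}0.pkl","rb")); im=s["img"].astype(int); r,g,b=im[...,0],im[...,1],im[...,2]
    nav=(b>r+15)&(b>g+15)&(b<150)&(g<75)
    if n=="scene": nav[197:]&=False; 
    g0=back(s,guess,.19)[0]
    x,f,a=fitbox(s,nav,g0[0],g0[1],.1785); print(n,g0[:2],x,f,a)
    if n=="top":
        bl=(b>150)&(r<110); print("area",bl.sum())
    # arms/ block from top: blue block hull
E
```

```text
top [ 0.57129263 -0.02148147] [ 0.55789354 -0.01264019  0.88185649] 281.30865478515625 152.0
area 6405
scene [ 0.58148124 -0.017176  ] [ 0.5744961  -0.02792726  0.96561225] 71.69328308105469 347.0
```

```bash
python3 - <<'E'
from h import *
L=[]
for n,(l,t,r_,b_) in [("top",(355,215,385,250)),("scene",(262,168,300,208))]:
    s=pickle.load(open(f"pics/{n}0.pkl","rb")); im=s["img"].astype(int); r,g,b=im[...,0],im[...,1],im[...,2]
    for row in range(t,b_,5): print(n,row,[tuple(int(v) for v in im[row,c]) for c in range(l,r_,5)])
E
```

```text
top 215 [(26, 26, 30), (54, 86, 143), (18, 19, 26), (239, 241, 240), (23, 24, 22), (24, 22, 23)]
top 220 [(25, 31, 35), (77, 127, 217), (73, 122, 208), (239, 241, 240), (23, 21, 26), (22, 23, 25)]
top 225 [(229, 232, 232), (77, 121, 205), (230, 236, 242), (146, 151, 172), (201, 219, 237), (53, 59, 77)]
top 230 [(85, 130, 218), (240, 242, 242), (169, 170, 170), (77, 83, 151), (74, 81, 151), (177, 188, 208)]
top 235 [(78, 127, 215), (242, 246, 248), (43, 44, 74), (90, 97, 165), (92, 99, 160), (234, 241, 247)]
top 240 [(101, 115, 145), (242, 244, 244), (246, 249, 251), (176, 182, 192), (238, 242, 245), (240, 242, 243)]
top 245 [(167, 185, 221), (83, 134, 221), (145, 164, 208), (244, 246, 245), (140, 170, 226), (83, 131, 220)]
scene 168 [(50, 101, 196), (51, 102, 196), (49, 100, 196), (48, 101, 196), (71, 170, 96), (70, 170, 91), (29, 42, 33), (22, 22, 26)]
scene 173 [(49, 102, 196), (50, 101, 196), (46, 70, 123), (44, 60, 117), (44, 57, 118), (28, 27, 29), (27, 27, 30), (23, 23, 21)]
scene 178 [(72, 172, 93), (73, 173, 95), (44, 51, 123), (45, 52, 125), (47, 54, 129), (27, 23, 29), (26, 26, 28), (25, 24, 26)]
scene 183 [(23, 23, 25), (28, 27, 29), (44, 49, 116), (34, 40, 92), (24, 28, 70), (23, 23, 21), (24, 23, 26), (24, 23, 25)]
scene 188 [(23, 21, 24), (24, 20, 27), (22, 24, 59), (25, 31, 64), (21, 26, 62), (26, 25, 26), (50, 47, 48), (247, 246, 242)]
scene 193 [(198, 193, 183), (28, 28, 30), (62, 64, 82), (21, 25, 63), (20, 27, 61), (249, 250, 248), (183, 178, 169), (26, 24, 28)]
scene 198 [(54, 54, 52), (251, 251, 248), (157, 153, 147), (73, 74, 86), (123, 120, 116), (251, 251, 248), (251, 252, 249), (30, 30, 29)]
scene 203 [(24, 28, 26), (250, 250, 246), (170, 165, 157), (168, 164, 154), (168, 164, 154), (251, 252, 248), (248, 247, 244), (247, 248, 246)]
```

```bash
python3 - <<'E'
from h import *
for n,guess,win in [("top",(370,234),(360,224,381,243)),("scene",(278,186),(266,170,290,200))]:
    s=pickle.load(open(f"pics/{n}0.pkl","rb")); im=s["img"].astype(int); r,g,b=im[...,0],im[...,1],im[...,2]
    nav=(b>r+25)&(b>g+22)&(b<185)&(g<112)
    m=np.zeros_like(nav); l,t,R_,B=win; m[t:B,l:R_]=nav[t:B,l:R_]
    g0=back(s,guess,.1785)[0]
    x,f,a=fitbox(s,m,g0[0],g0[1],.1785); print(n,g0[:2],x,np.degrees(x[2]),f,a)
    # arms/ mast center from arm tips (top)
    I=cv2.resize(s["img"][t-15:B+15,l-15:R_+15],None,fx=8,fy=8,interpolation=2)
    uv=(proj(s,boxpts(x[0],x[1],.1785,x[2]))-[l-15,t-15]+.5)*8
    for p in uv: cv2.circle(I,tuple(int(v) for v in p),4,(255,0,0),-1)
    cv2.imwrite(f"pics/fit_{n}.png",I[:,:,::-1])
E
python3 -c "
import cv2,numpy as np
a=cv2.imread('pics/fit_top.png');b=cv2.imread('pics/fit_scene.png');h=max(a.shape[0],b.shape[0])
f=lambda i:np.pad(i,((0,h-i.shape[0]),(0,0),(0,0)))
cv2.imwrite('pics/fit.png',np.hstack([f(a),f(b)])[:600,:800*2])
print(a.shape,b.shape)"
```

```text
top [ 0.57237915 -0.02244951] [ 0.57565072 -0.02434112 -0.61967481] -35.50475115642238 59.62962341308594 126.0
scene [ 0.57588369 -0.0253196 ] [ 0.57416616 -0.02908589  0.97779184] 56.0233459369361 60.32600402832031 358.0
(392, 408, 3) (480, 432, 3)
```

View pics/fit.png

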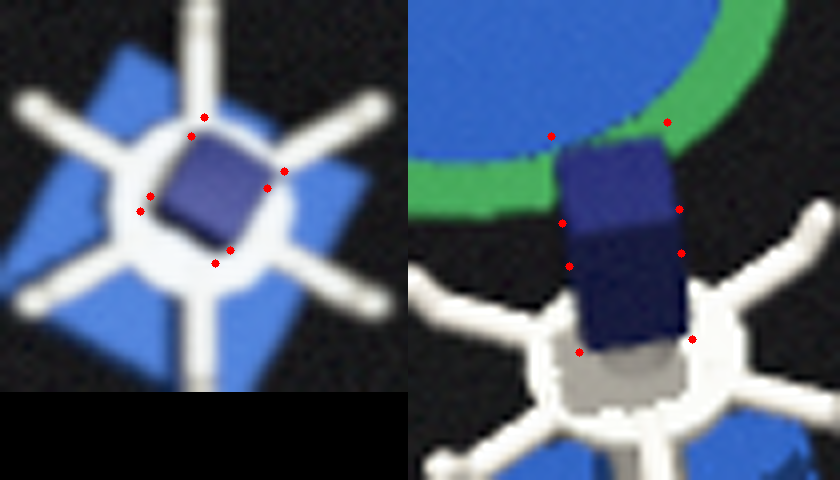

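>>> jog_arm(
  series=[
    {"z": -0.031, "rz": 7},
    {"z": -0.031, "rz": 7},
    {"z": -0.031, "rz": 7},
    {"x": -0.011, "y": 0.038},
    {"x": -0.011, "y": 0.038},
    {"x": -0.011, "y": 0.038},
    {"x": -0.011, "y": 0.038},
    {"x": -0.011, "y": 0.038},
    {"x": -0.011, "y": 0.038},
    {"x": -0.011, "y": 0.038},
    {"x": -0.011, "y": 0.038},
    {"x": -0.011, "y": 0.038},
  ],
  claw=1,
)

```text
invalid input
```

```bash
cat >> h.py <<'E'
def delta(o,xyz,yaw_deg):
    Rc=R.from_euler('xyz',o["ee_rot"]); d=Rc.inv().apply(np.array(xyz)-o["tool_pos"])
    k=round((np.degrees(o["ee_rot"][2])-yaw_deg)/180); yaw=yaw_deg+180*k
    rv=(Rc.inv()*R.from_euler('xyz',[np.pi,0,np.radians(yaw)])).as_rotvec(degrees=True)
    n=max(np.linalg.norm(d)/.0417,np.linalg.norm(rv)/7.16)
    print("now",np.round(o["tool_pos"],4),np.round(np.degrees(o["ee_rot"]),2),"t",round(o["time"],2),"w",round(o["width"],4),"F",np.round(o["wrist_force"],1))
    print("delta",np.round(d,4),"rot",np.round(rv,2),"rows>=",round(n,2)); return d,rv
E
python3 - <<'E'
from h import *
from bench import robot
delta(robot.get_obs(),[.575,-.0265,.26],55)
E
```

```text
now [0.1328 0.5338 0.1776] [180.    -0.    76.03] t 1.05 w 0.0939 F [-0.1  0.5 -0.7]
delta [-0.4369  0.5644 -0.0824] rot [-0.   -0.   21.03] rows>= 17.23
```

>>> jog_arm(
  series=[
    {"x": 0, "y": 0, "z": -0.031, "rx": 0, "ry": 0, "rz": 7},
    {"x": 0, "y": 0, "z": -0.031, "rx": 0, "ry": 0, "rz": 7},
    {"x": 0, "y": 0, "z": -0.031, "rx": 0, "ry": 0, "rz": 7},
  ],
)

```text
time: 1.3
tool_pos: [0.131, 0.5288, 0.2619]
ee_rot: [3.135, 0.022, 0.95]
wrist_force: [0.2, 0.6, 0.7]
width: 0.0938
```

>>> jog_arm(
  series=[
    {"x": -0.011, "y": 0.038, "z": 0, "rx": 0, "ry": 0, "rz": 0},
    {"x": -0.011, "y": 0.038, "z": 0, "rx": 0, "ry": 0, "rz": 0},
    {"x": -0.011, "y": 0.038, "z": 0, "rx": 0, "ry": 0, "rz": 0},
    {"x": -0.011, "y": 0.038, "z": 0, "rx": 0, "ry": 0, "rz": 0},
    {"x": -0.011, "y": 0.038, "z": 0, "rx": 0, "ry": 0, "rz": 0},
    {"x": -0.011, "y": 0.038, "z": 0, "rx": 0, "ry": 0, "rz": 0},
    {"x": -0.011, "y": 0.038, "z": 0, "rx": 0, "ry": 0, "rz": 0},
    {"x": -0.011, "y": 0.038, "z": 0, "rx": 0, "ry": 0, "rz": 0},
    {"x": -0.011, "y": 0.038, "z": 0, "rx": 0, "ry": 0, "rz": 0},
    {"x": -0.011, "y": 0.038, "z": 0, "rx": 0, "ry": 0, "rz": 0},
    {"x": -0.011, "y": 0.038, "z": 0, "rx": 0, "ry": 0, "rz": 0},
    {"x": -0.011, "y": 0.038, "z": 0, "rx": 0, "ry": 0, "rz": 0},
  ],
  claw=1.0,
)

```text
time: 2.3
tool_pos: [0.4338, 0.1503, 0.2753]
ee_rot: [3.137, -0.003, 0.962]
wrist_force: [0.7, 0.1, 0.9]
width: 0.0946
```

```bash
python3 - <<'E'
from h import *
from bench import robot
delta(robot.get_obs(),[.575,-.0265,.26],55)
E
```

```text
now [0.4338 0.1503 0.2753] [ 1.7972e+02 -1.7000e-01  5.5130e+01] t 2.3 w 0.0946 F [0.7 0.1 0.9]
delta [-0.0644  0.2168  0.0162] rot [ 0.28 -0.17  0.13] rows>= 5.44
```

>>> jog_arm(
  series=[
    {"x": -0.011, "y": 0.038, "z": 0.002, "rx": 0, "ry": 0, "rz": 0},
    {"x": -0.011, "y": 0.038, "z": 0.002, "rx": 0, "ry": 0, "rz": 0},
    {"x": -0.011, "y": 0.038, "z": 0.002, "rx": 0, "ry": 0, "rz": 0},
    {"x": -0.011, "y": 0.038, "z": 0.002, "rx": 0, "ry": 0, "rz": 0},
    {"x": -0.008, "y": 0.025, "z": 0.002, "rx": 0, "ry": 0, "rz": 0},
    {"x": -0.006, "y": 0.02, "z": 0.002, "rx": 0, "ry": 0, "rz": 0},
    {"x": 0, "y": 0, "z": 0, "rx": 0, "ry": 0, "rz": 0},
  ],
)

```text
time: 2.88
tool_pos: [0.5702, -0.0272, 0.2625]
ee_rot: [3.135, -0.003, 0.951]
wrist_force: [-1.2, -0.0, -0.6]
width: 0.0941
```

```bash
python3 - <<'E'
from h import *
from bench import robot,cams
delta(robot.get_obs(),[.575,-.0265,.26],55)
s=cams.snapshot("wrist"); cv2.imwrite("pics/w1.png",s["img"][:,:,::-1]); pickle.dump(s,open("pics/w1.pkl","wb"))
print(s["origin"],projw(s,[[.575,-.0265,.201],[.575,-.0265,.15]]))
E
```

```text
now [ 0.5702 -0.0272  0.2625] [179.6   -0.19  54.49] t 2.88 w 0.0941 F [-1.2 -0.  -0.6]
delta [0.0034 0.0035 0.0026] rot [ 0.4  -0.18 -0.51] rows>= 0.13
[0.50282888 0.01933736 0.46783678] [[320.85276241 246.56445936]
 [319.91233796 229.01103718]]
```

View pics/w1.png

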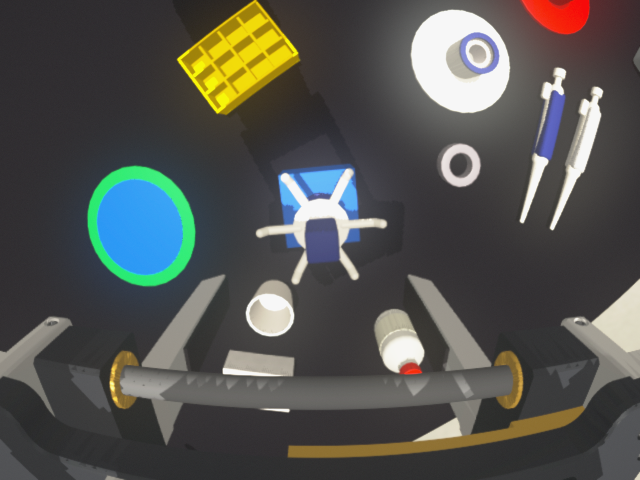

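```bash
python3 - <<'E'
from h import *
from bench import robot
s=pickle.load(open("pics/w1.pkl","rb")); im=s["img"].astype(int); r,g,b=im[...,0],im[...,1],im[...,2]
nav=(b>r+20)&(b>g+20)&(b<185)&(g<100)
m=np.zeros_like(nav); m[215:272,298:348]=nav[215:272,298:348]
for z in (.1785,):
    x,f,a=fitbox(s,m,.575,-.0265,z,pj=projw); print(x,np.degrees(x[2]),f,a)
I=cv2.resize(s["img"][150:300,240:400],None,fx=4,fy=4,interpolation=2)
uv=(projw(s,boxpts(x[0],x[1],.1785,x[2]))-[240,150]+.5)*4
for p in uv: cv2.circle(I,tuple(int(v) for v in p),3,(255,0,0),-1)
cv2.imwrite("pics/w1f.png",I[:,:,::-1])
def hull(mask,box):
    m=np.zeros(mask.shape,np.uint8); l,t,R_,B=box; m[t:B,l:R_]=mask[t:B,l:R_]
    return max(cv2.findContours(m,cv2.RETR_EXTERNAL,cv2.CHAIN_APPROX_NONE)[0],key=len)[:,0]
print("mat",circ(back(s,hull((g>150)&(r<120),(75,150,205,295)),.003,True)))
print("plate",circ(back(s,hull(im.min(2)>150,(400,5,515,118)),.008,True)))
print("mouth",circ(back(s,hull((b>r+40)&(b>g+40),(450,20,510,90)),.062,True)))
d=delta(robot.get_obs(),[x[0],x[1],.1785-.016],55)
E
```

```text
[ 0.57629006 -0.02629224  0.94035201] 53.87820152708724 258.9120178222656 1337.0
mat (array([ 0.4577006 , -0.25360889,  0.08680797]), np.float64(0.00048042030140224746))
plate (array([0.52972878, 0.23272622, 0.06962299]), np.float64(0.0004196990547761421))
mouth (array([0.52980795, 0.23270581, 0.02450189]), np.float64(0.0003785894308960438))
now [ 0.5693 -0.0257  0.2629] [179.65  -0.22  54.56] t 2.93 w 0.094 F [-0.   0.3 -0.9]
delta [0.0032 0.0054 0.1005] rot [ 0.35 -0.22 -0.44] rows>= 2.41
```

View pics/w1f.png

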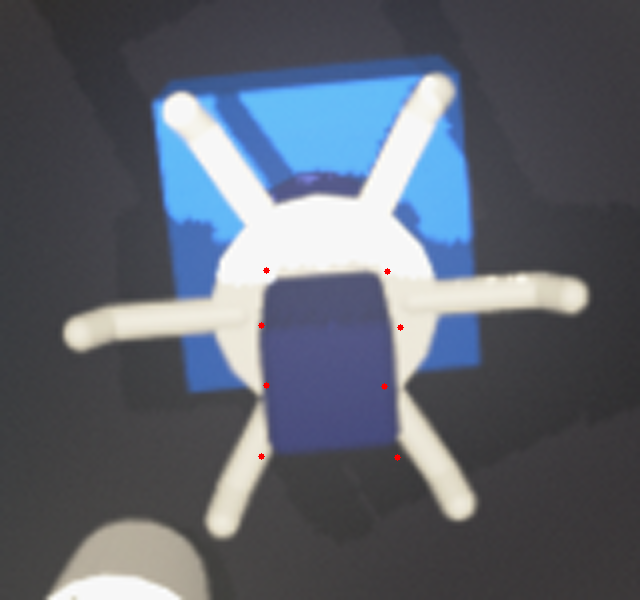

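>>> jog_arm(
  series=[
    {"x": 0.003, "y": 0.005, "z": 0, "rx": 0.35, "ry": -0.2, "rz": -1.5},
    {"x": 0, "y": 0, "z": 0.03, "rx": 0, "ry": 0, "rz": 0},
    {"x": 0, "y": 0, "z": 0.03, "rx": 0, "ry": 0, "rz": 0},
    {"x": 0, "y": 0, "z": 0.02, "rx": 0, "ry": 0, "rz": 0},
    {"x": 0, "y": 0, "z": 0, "rx": 0, "ry": 0, "rz": 0},
  ],
)

```text
time: 3.35
tool_pos: [0.5751, -0.0216, 0.1852]
ee_rot: [3.137, -0.006, 0.983]
wrist_force: [0.3, 0.4, -0.3]
width: 0.0941
```

```bash
python3 - <<'E'
from h import *
from bench import robot,cams
d=delta(robot.get_obs(),[.5757,-.0265,.1785-.017],56)
s=cams.snapshot("wrist"); cv2.imwrite("pics/w2.png",s["img"][:,:,::-1]); pickle.dump(s,open("pics/w2.pkl","wb"))
E
```

```text
now [ 0.5751 -0.0216  0.1852] [179.72  -0.35  56.33] t 3.35 w 0.0941 F [ 0.3  0.4 -0.3]
delta [-0.0039  0.0031  0.0237] rot [ 0.28 -0.35  0.33] rows>= 0.58
```

View pics/w2.png

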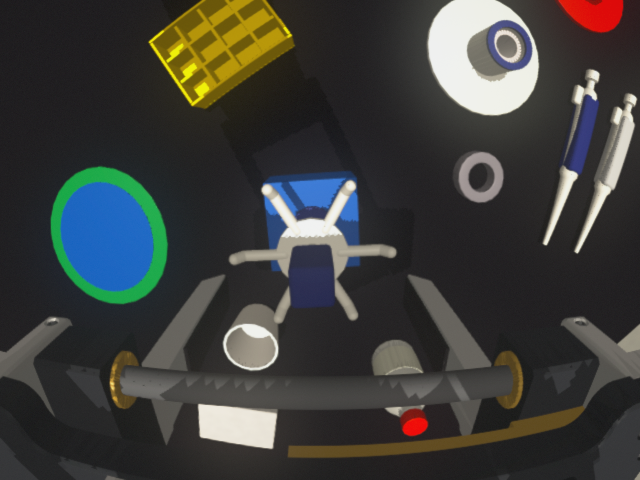

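Head is at about (311,277) between the fingers and nearly square to them. Final approach, then close.

>>> jog_arm(
  series=[
    {"x": -0.004, "y": 0.003, "z": 0.009, "rx": 0.2, "ry": -0.3, "rz": 0},
    {"x": 0, "y": 0, "z": 0.008, "rx": 0, "ry": 0, "rz": 0},
    {"x": 0, "y": 0, "z": 0.004, "rx": 0, "ry": 0, "rz": 0},
    {"x": 0, "y": 0, "z": 0, "rx": 0, "ry": 0, "rz": 0},
  ],
)

```text
time: 3.73
tool_pos: [0.5781, -0.0251, 0.1712]
ee_rot: [3.13, -0.006, 0.986]
wrist_force: [0.4, -0.4, 1.1]
width: 0.0939
```

```bash
python3 - <<'E'
from h import *
from bench import robot,cams
d=delta(robot.get_obs(),[.5757,-.0265,.1785-.017],56)
s=cams.snapshot("wrist"); cv2.imwrite("pics/w3.png",s["img"][200:400,150:500,::-1].repeat(2,0).repeat(2,1)); pickle.dump(s,open("pics/w3.pkl","wb"))
E
```

```text
now [ 0.5781 -0.0251  0.1712] [179.32  -0.35  56.52] t 3.73 w 0.0939 F [ 0.4 -0.4  1.1]
delta [-0.0025 -0.0013  0.0097] rot [ 0.68 -0.35  0.52] rows>= 0.24
```

View pics/w3.png

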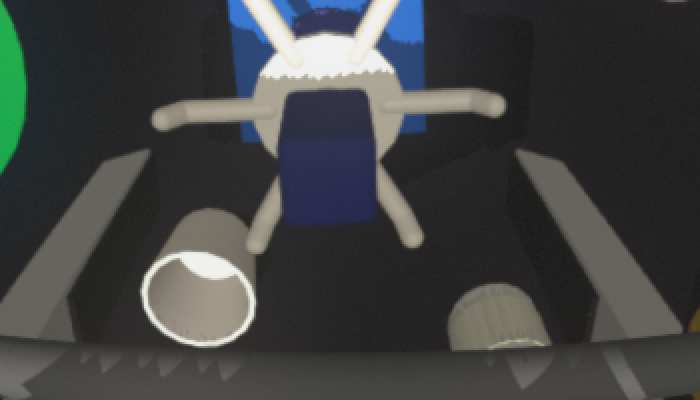

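>>> jog_arm(
  series=[
    {"x": -0.003, "y": -0.001, "z": 0.008, "rx": 0.5, "ry": -0.3, "rz": 0},
    {"x": 0, "y": 0, "z": 0.003, "rx": 0, "ry": 0, "rz": 0},
    {"x": 0, "y": 0, "z": 0, "rx": 0, "ry": 0, "rz": 0},
  ],
)

```text
time: 4.03
tool_pos: [0.5769, -0.0275, 0.1621]
ee_rot: [3.135, -0.002, 0.986]
wrist_force: [0.5, -0.6, -0.2]
width: 0.0942
```

```bash
python3 - <<'E'
from h import *
from bench import robot,cams
d=delta(robot.get_obs(),[.5757,-.0265,.1785-.017],56)
E
```

```text
now [ 0.5769 -0.0275  0.1621] [ 1.7962e+02 -1.4000e-01  5.6510e+01] t 4.03 w 0.0942 F [ 0.5 -0.6 -0.2]
delta [ 0.0002 -0.0015  0.0006] rot [ 0.38 -0.14  0.51] rows>= 0.09
```

>>> jog_arm(
  series=[
    {"x": 0, "y": 0, "z": 0, "rx": 0.3, "ry": 0, "rz": 0},
    {"x": 0, "y": 0, "z": 0, "rx": 0, "ry": 0, "rz": 0},
    {"x": 0, "y": 0, "z": 0, "rx": 0, "ry": 0, "rz": 0},
    {"x": 0, "y": 0, "z": 0, "rx": 0, "ry": 0, "rz": 0},
    {"x": 0, "y": 0, "z": 0, "rx": 0, "ry": 0, "rz": 0},
    {"x": 0, "y": 0, "z": 0, "rx": 0, "ry": 0, "rz": 0},
    {"x": 0, "y": 0, "z": 0, "rx": 0, "ry": 0, "rz": 0},
    {"x": 0, "y": 0, "z": 0, "rx": 0, "ry": 0, "rz": 0},
  ],
  claw=0,
)

```text
time: 4.7
tool_pos: [0.5773, -0.0278, 0.1625]
ee_rot: [3.14, -0.003, 0.986]
wrist_force: [-1.1, 0.3, 0.2]
width: 0.0442
```

>>> jog_arm(
  series=[
    {"x": 0, "y": 0, "z": 0, "rx": 0, "ry": 0, "rz": 0},
    {"x": 0, "y": 0, "z": 0, "rx": 0, "ry": 0, "rz": 0},
    {"x": 0, "y": 0, "z": 0, "rx": 0, "ry": 0, "rz": 0},
    {"x": 0, "y": 0, "z": 0, "rx": 0, "ry": 0, "rz": 0},
    {"x": 0, "y": 0, "z": 0, "rx": 0, "ry": 0, "rz": 0},
    {"x": 0, "y": 0, "z": 0, "rx": 0, "ry": 0, "rz": 0},
  ],
)

```text
time: 5.2
tool_pos: [0.5774, -0.0277, 0.1627]
ee_rot: [3.14, -0.003, 0.986]
wrist_force: [1.1, -0.2, 0.4]
width: 0.0255
```

```bash
python3 - <<'E'
from h import *
from bench import robot,cams
o=robot.get_obs();d=delta(o,[.5757,-.0265,.1785-.017],56);print(o["wrist_torque"])
s=cams.snapshot("wrist"); cv2.imwrite("pics/w4.png",s["img"][200:400,150:500,::-1].repeat(2,0).repeat(2,1)); pickle.dump(s,open("pics/w4.pkl","wb"))
E
```

```text
now [ 0.5774 -0.0277  0.1627] [179.89  -0.18  56.49] t 5.2 w 0.0255 F [ 1.1 -0.2  0.4]
delta [ 0.     -0.0021  0.0012] rot [ 0.11 -0.18  0.49] rows>= 0.07
[-0.04180984  0.04505986 -0.05928   ]
```

View pics/w4.png

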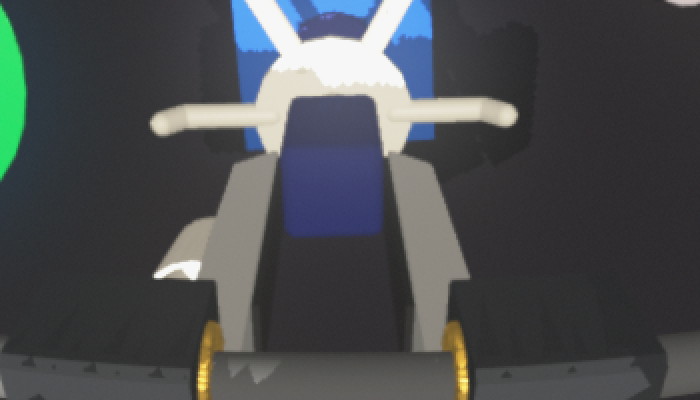

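>>> jog_arm(
  series=[
    {"x": 0, "y": 0, "z": -0.012, "rx": 0, "ry": 0, "rz": 0},
    {"x": 0, "y": 0, "z": -0.02, "rx": 0, "ry": 0, "rz": 0},
    {"x": 0, "y": 0, "z": -0.025, "rx": 0, "ry": 0, "rz": 0},
    {"x": 0, "y": 0, "z": -0.025, "rx": 0, "ry": 0, "rz": 0},
    {"x": 0, "y": 0, "z": -0.015, "rx": 0, "ry": 0, "rz": 0},
    {"x": 0, "y": 0, "z": 0, "rx": 0, "ry": 0, "rz": 0},
  ],
)

```text
time: 5.75
tool_pos: [0.5746, -0.0277, 0.2618]
ee_rot: [-3.135, 0.001, 0.986]
wrist_force: [0.7, -0.0, -1.4]
width: 0.0258
```

```bash
python3 - <<'E'
from h import *
from bench import robot,cams
o=robot.get_obs();d=delta(o,[.529,.2335,.255],56);print(o["wrist_torque"])
for n in ("scene","top"):
    s=cams.snapshot(n); cv2.imwrite(f"pics/{n}1.png",s["img"][:,:,::-1]); pickle.dump(s,open(f"pics/{n}1.pkl","wb"))
E
```

```text
now [ 0.5746 -0.0277  0.2618] [-1.7961e+02  8.0000e-02  5.6480e+01] t 5.75 w 0.0258 F [ 0.7 -0.  -1.4]
delta [ 0.1926 -0.1822  0.0078] rot [-0.39  0.08  0.48] rows>= 6.36
[ 0.02085    -0.08566145 -0.02285744]
```

View pics/scene1.png

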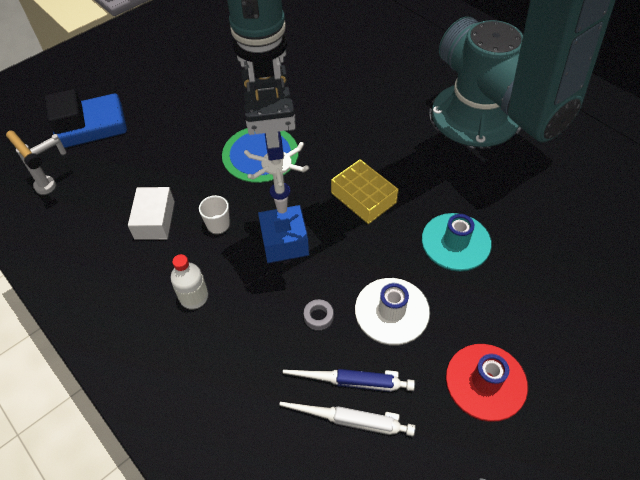

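>>> jog_arm(
  series=[
    {"x": 0.014, "y": -0.013, "z": 0, "rx": 0, "ry": 0, "rz": 0},
    {"x": 0.025, "y": -0.024, "z": 0, "rx": 0, "ry": 0, "rz": 0},
    {"x": 0.025, "y": -0.024, "z": 0, "rx": 0, "ry": 0, "rz": 0},
    {"x": 0.025, "y": -0.024, "z": 0, "rx": 0, "ry": 0, "rz": 0},
    {"x": 0.025, "y": -0.024, "z": 0, "rx": 0, "ry": 0, "rz": 0},
    {"x": 0.025, "y": -0.024, "z": 0, "rx": 0, "ry": 0, "rz": 0},
    {"x": 0.025, "y": -0.024, "z": 0.002, "rx": 0, "ry": 0, "rz": 0},
    {"x": 0.018, "y": -0.017, "z": 0.002, "rx": -0.3, "ry": 0, "rz": 0},
    {"x": 0.008, "y": -0.008, "z": 0.002, "rx": 0, "ry": 0, "rz": 0},
    {"x": 0, "y": 0, "z": 0, "rx": 0, "ry": 0, "rz": 0},
  ],
)

```text
time: 6.68
tool_pos: [0.5182, 0.2385, 0.2313]
ee_rot: [-3.111, 0.028, 0.979]
wrist_force: [0.6, -1.1, -2.0]
width: 0.0255
```

```bash
python3 - <<'E'
from h import *
from bench import robot,cams
o=robot.get_obs();d=delta(o,[.529,.2335,.255],56)
L=[]
for n in ("scene","top","wrist"):
    s=cams.snapshot(n); cv2.imwrite(f"pics/{n}2.png",s["img"][:,:,::-1]); pickle.dump(s,open(f"pics/{n}2.pkl","wb"))
o=robot.get_obs();delta(o,[.529,.2335,.255],56)
a=cv2.imread("pics/scene2.png")[200:350,320:470]; b=cv2.imread("pics/wrist2.png")[100:300,200:400]
cv2.imwrite("pics/c2.png",np.hstack([cv2.resize(a,(400,400)),cv2.resize(b,(400,400))]))
E
```

```text
now [0.5182 0.2385 0.2313] [-178.24    1.62   56.1 ] t 6.68 w 0.0255 F [ 0.6 -1.1 -2. ]
delta [ 0.0012  0.011  -0.0241] rot [-1.76  1.63  0.07] rows>= 0.64
now [0.5198 0.2354 0.2328] [-178.4     1.58   55.82] t 6.83 w 0.0257 F [ 0.6 -0.2 -2.6]
delta [ 0.003   0.008  -0.0226] rot [-1.61  1.58 -0.2 ] rows>= 0.58
```

View pics/c2.png

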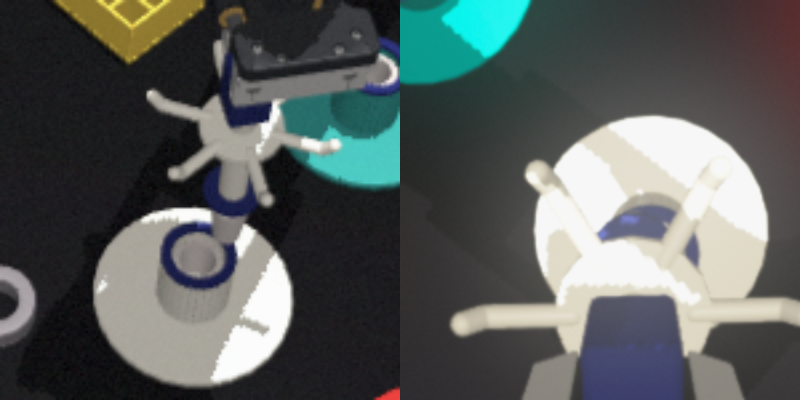

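View pics/scene2.png

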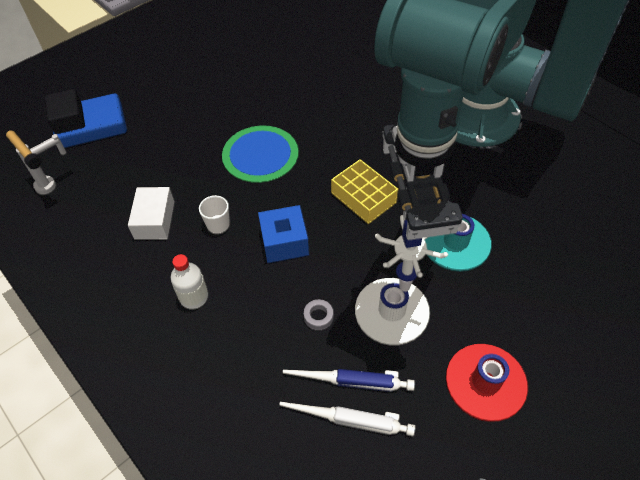

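>>> jog_arm(
  series=[
    {"x": 0.002, "y": 0.005, "z": -0.015, "rx": -1.0, "ry": 1.0, "rz": 0},
    {"x": 0.001, "y": 0.003, "z": -0.005, "rx": -0.6, "ry": 0.6, "rz": 0},
    {"x": 0, "y": 0, "z": 0, "rx": 0, "ry": 0, "rz": 0},
  ],
)

```text
time: 7.08
tool_pos: [0.5313, 0.2286, 0.2545]
ee_rot: [3.138, -0.002, 0.967]
wrist_force: [0.0, 0.6, -1.8]
width: 0.0257
```

```bash
python3 - <<'E'
from h import *
from bench import robot,cams
L=[]
for n in ("scene","top","wrist"):
    s=cams.snapshot(n); cv2.imwrite(f"pics/{n}3.png",s["img"][:,:,::-1]); pickle.dump(s,open(f"pics/{n}3.pkl","wb"))
o=robot.get_obs();delta(o,[.529,.2335,.255],56)
pickle.dump(o,open("pics/o3.pkl","wb"))
s=pickle.load(open("pics/scene3.pkl","rb"))
Rc=R.from_euler('xyz',o["ee_rot"]).as_matrix(); zt=Rc[:,2]; t0=o["tool_pos"]
# nominal mast along tool z through tcp ; head at tcp -.0165*zt
P=np.array([t0+zt*(-.0165+h) for h in (-.0225,.0225,.1725-.052,.1725-.04,.1725)])
uv=proj(s,P); print(np.round(uv,1)); 
l,t=340,170
I=cv2.resize(s["img"][t:t+150,l:l+150],(600,600),interpolation=2)
for p in uv: cv2.circle(I,tuple(int(v) for v in (p-[l,t]+.5)*4),3,(255,0,0),-1)
cv2.imwrite("pics/c3.png",I[:,:,::-1])
E
```

```text
now [0.5305 0.2293 0.2533] [ 1.7989e+02 -1.0000e-02  5.5480e+01] t 7.23 w 0.0256 F [-0.3  0.7 -0.7]
delta [ 0.0026 -0.0036 -0.0017] rot [ 0.11 -0.01 -0.52] rows>= 0.11
[[404.6 216.2]
 [401.7 233.9]
 [396.2 267.8]
 [395.6 271.6]
 [393.6 283.7]]
```

View pics/c3.png

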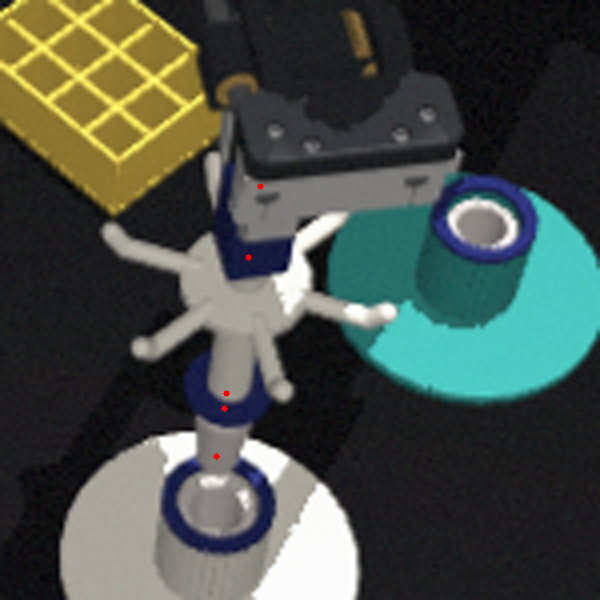

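View pics/top3.png

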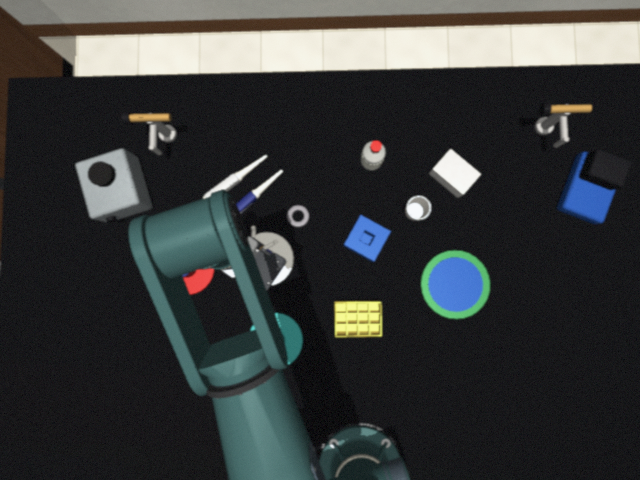

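```bash
python3 - <<'E'
from h import *
s=pickle.load(open("pics/scene3.pkl","rb"))
print(back(s,[394.4-.5+.0,285.7-.5],.0966), "collar", back(s,[340+228/4-.5,170+385/4-.5],.0966+.058))
print("mouth scene",np.round(proj(s,[.5293,.2337,.062]),1))
o=pickle.load(open("pics/o3.pkl","rb")); w=pickle.load(open("pics/wrist3.pkl","rb"))
Rc=R.from_euler('xyz',o["ee_rot"]).as_matrix(); zt=Rc[:,2]; t0=o["tool_pos"]
P=[t0+zt*(-.016-.0225),t0+zt*(-.016+.0225)]
a=np.linspace(0,2*np.pi,40,endpoint=False)
def ring(c,r): return c+r*(np.cos(a)[:,None]*Rc[:,0]+np.sin(a)[:,None]*Rc[:,1])
C=ring(t0+zt*(-.016+.1725-.058),.019)
M=np.c_[.5293+.0255*np.cos(a),.2337+.0255*np.sin(a),.062+0*a]
D=np.c_[.5293+.07*np.cos(a),.2337+.07*np.sin(a),.008+0*a]
l,t=200,90
I=cv2.resize(w["img"][t:t+240,l:l+240],(720,720),interpolation=2)
for Q,c in((P,(255,0,0)),(C,(255,0,0)),(M,(0,255,0)),(D,(255,0,255)),(boxpts(*(t0-zt*.016),o["ee_rot"][2]),(255,255,0))):
    for p in projw(w,Q): cv2.circle(I,tuple(int(v) for v in (p-[l,t]+.5)*3),2,c,-1)
cv2.imwrite("pics/c4.png",I[:600,:,::-1])
E
```

```text
[[0.53213508 0.23134705 0.0966    ]] collar [[0.53002401 0.2286968  0.1546    ]]
mouth scene [[394.3 294.9]]
```

View pics/c4.png

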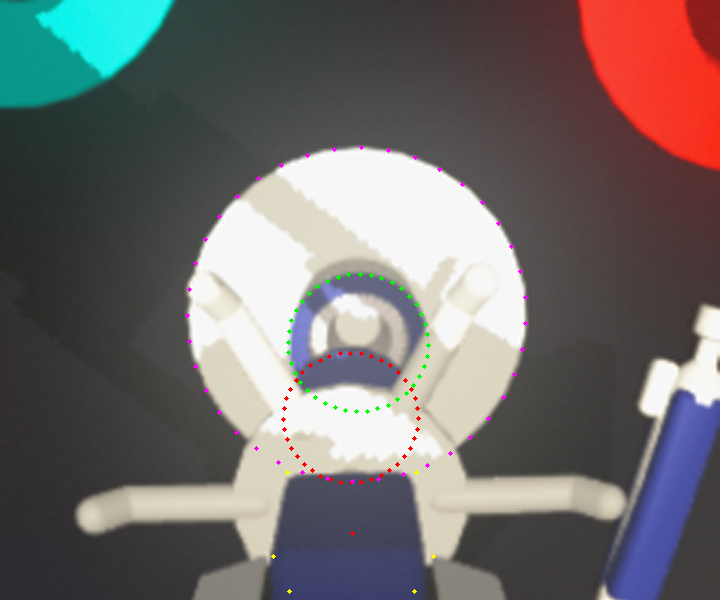

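>>> jog_arm(
  series=[
    {"x": 0.002, "y": -0.003, "z": 0.008, "rx": 0, "ry": 0, "rz": 0},
    {"x": 0, "y": 0, "z": 0.01, "rx": 0, "ry": 0, "rz": 0},
    {"x": 0, "y": 0, "z": 0.008, "rx": 0, "ry": 0, "rz": 0},
    {"x": 0, "y": 0, "z": 0.002, "rx": 0, "ry": 0, "rz": 0},
    {"x": 0, "y": 0, "z": 0, "rx": 0, "ry": 0, "rz": 0},
  ],
)

```text
time: 7.65
tool_pos: [0.5283, 0.2322, 0.2205]
ee_rot: [-3.141, 0.002, 0.968]
wrist_force: [0.6, 0.7, -1.5]
width: 0.0258
```

```bash
cat > look.py <<'E'
import sys
from h import *
from bench import robot,cams
tag=sys.argv[1]; l,t=(int(v) for v in sys.argv[2:4])
s=cams.snapshot("scene");w=cams.snapshot("wrist")
o=robot.get_obs();delta(o,[.5290,.2335,.2187],56)
pickle.dump((s,w,o),open(f"pics/{tag}.pkl","wb"))
Rc=R.from_euler('xyz',o["ee_rot"]).as_matrix(); zt=Rc[:,2]; t0=o["tool_pos"]
f=t0+zt*.1567; print("foot nominal",np.round(f,4))
A=cv2.resize(s["img"][t:t+100,l:l+100],(400,400),interpolation=2); B=cv2.resize(w["img"][100:300,220:420],(400,400),interpolation=2)
for h in(0,.052):
  p=proj(s,f-zt*h)[0]; cv2.circle(A,tuple(int(v) for v in (p-[l,t]+.5)*4),2,(255,0,0),-1)
cv2.imwrite(f"pics/{tag}.png",np.hstack([A,B])[:,:,::-1])
E
python3 look.py c5 345 230
```

```text
now [0.5285 0.2323 0.2211] [1.7999e+02 1.0000e-01 5.5430e+01] t 7.75 w 0.0259 F [-0.6  0.3 -2. ]
delta [ 0.0013 -0.0003  0.0024] rot [ 0.01  0.1  -0.57] rows>= 0.08
foot nominal [0.5284 0.232  0.0644]
```

View pics/c5.png

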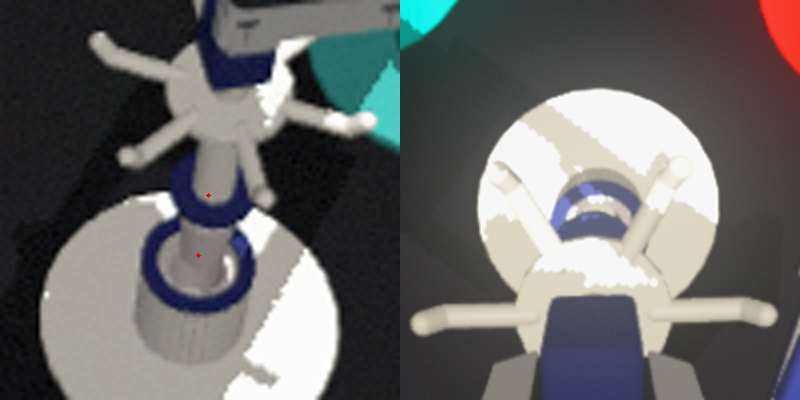

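```bash
python3 - <<'E'
from h import *
s,w,o=pickle.load(open("pics/c5.pkl","rb"))
f=back(s,[345+204.5/4-.5,230+271/4-.5],.0644)[0]; m=back(s,[345+198/4-.5,230+263.5/4-.5],.062)[0]
print(f,m); R0=R.from_euler('xyz',o["ee_rot"]).as_matrix(); print((m-f)@R0, (m-f))
E
```

```text
[0.53217756 0.23936402 0.0644    ] [0.5303918  0.23389298 0.062     ]
[-0.00551398  0.00163355  0.00241015] [-0.00178576 -0.00547104 -0.0024    ]
```

```bash
python3 - <<'E'
from h import *
s,w,o=pickle.load(open("pics/c5.pkl","rb"))
A=cv2.resize(s["img"][270:315,370:420],(800,720),interpolation=cv2.INTER_CUBIC)[:600]
A=np.clip(A.astype(float)*1.3-60,0,255).astype(np.uint8)
cv2.imwrite("pics/c5z.png",A[:,:,::-1])
E
```

```text
(no output)
```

View pics/c5z.png

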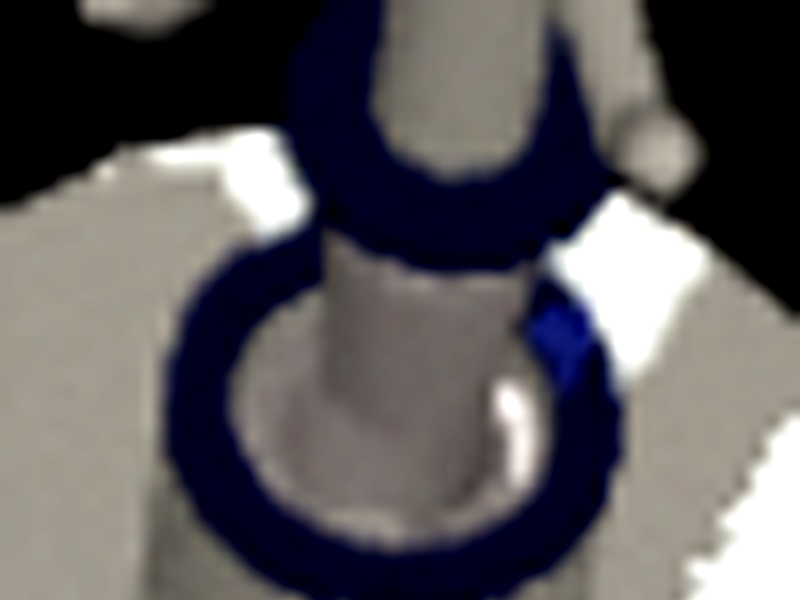

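```bash
python3 - <<'E'
from h import *
s,w,o=pickle.load(open("pics/c5.pkl","rb"))
R0=R.from_euler('xyz',o["ee_rot"]).as_matrix()
m=np.array([.5298,.2336,.062])
print("mouth",(proj(s,m)[0]-[370,270]+.5)*16)
for uv in ((408,368),(400,375)):
    f=back(s,np.array(uv)/16-.5+[370,270],.0644)[0]; print(f,(m-f)@R0)
# predicted foot rim for correct placement
a=np.linspace(0,2*np.pi,60)
A=cv2.imread("pics/c5z.png")
def dr(c,r,z,col):
    for p in (proj(s,np.c_[c[0]+r*np.cos(a),c[1]+r*np.sin(a),z+0*a])-[370,270]+.5)*16: cv2.circle(A,tuple(int(v) for v in p),2,col,-1)
dr(m,.0185,.062,(0,255,0)); dr(m,.0255,.062,(0,255,0))
dr((.5284,.232),.0095,.0644,(0,0,255)); dr((.5284,.232),.019,.0644+.052,(0,0,255))
cv2.imwrite("pics/c5y.png",A)
E
```

```text
mouth [393.76909978 409.23416609]
[0.52590639 0.23180104 0.0644    ] [0.00369491 0.00218506 0.00239365]
[0.52722541 0.23182088 0.0644    ] [0.00293015 0.00111019 0.00239488]
```

View pics/c5y.png

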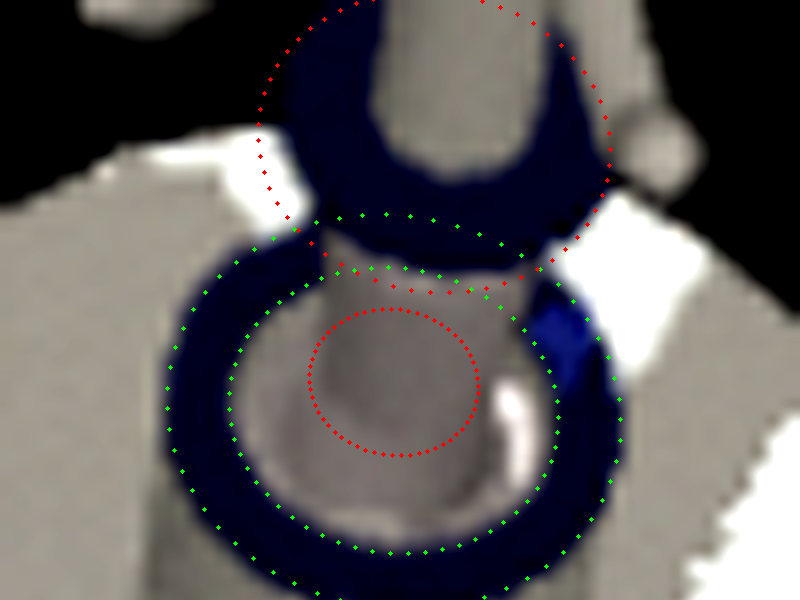

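>>> jog_arm(
  series=[
    {"x": 0.0025, "y": 0.001, "z": 0.004, "rx": 0, "ry": 0, "rz": 0},
    {"x": 0, "y": 0, "z": 0.005, "rx": 0, "ry": 0, "rz": 0},
    {"x": 0, "y": 0, "z": 0.005, "rx": 0, "ry": 0, "rz": 0},
    {"x": 0, "y": 0, "z": 0, "rx": 0, "ry": 0, "rz": 0},
  ],
)

```text
time: 8.08
tool_pos: [0.5316, 0.2343, 0.2068]
ee_rot: [3.14, 0.0, 0.968]
wrist_force: [-0.4, -0.3, -2.8]
width: 0.0256
```

```bash
python3 look.py c6 345 230
```

```text
now [0.5319 0.2344 0.2078] [ 1.7987e+02 -6.0000e-02  5.5450e+01] t 8.18 w 0.0255 F [ 0.8  0.4 -0.8]
delta [-0.0024 -0.0018 -0.0109] rot [ 0.13 -0.06 -0.55] rows>= 0.27
foot nominal [0.5323 0.2343 0.0511]
```

View pics/c6.png

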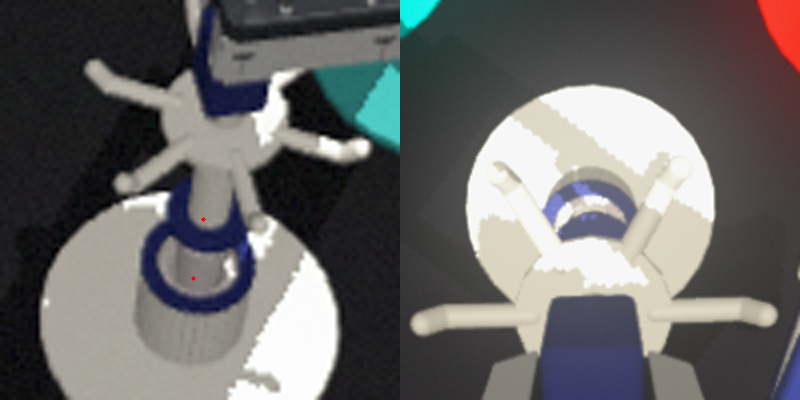

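>>> jog_arm(
  series=[
    {"x": -0.001, "y": -0.0005, "z": 0.004, "rx": 0, "ry": 0, "rz": 0},
    {"x": 0, "y": 0, "z": 0.004, "rx": 0, "ry": 0, "rz": 0},
    {"x": 0, "y": 0, "z": 0.003, "rx": 0, "ry": 0, "rz": 0},
    {"x": 0, "y": 0, "z": 0, "rx": 0, "ry": 0, "rz": 0},
  ],
)

```text
time: 8.52
tool_pos: [0.5311, 0.2337, 0.1968]
ee_rot: [3.138, -0.002, 0.968]
wrist_force: [0.4, -0.5, -2.2]
width: 0.0255
```

```bash
python3 look.py c7 345 230
```

```text
now [0.5314 0.2338 0.1974] [ 1.7978e+02 -1.5000e-01  5.5440e+01] t 8.62 w 0.0256 F [-0.8 -0.3 -1.9]
delta [-0.0015 -0.0017 -0.0213] rot [ 0.22 -0.15 -0.56] rows>= 0.51
foot nominal [0.5321 0.2338 0.0407]
```

View pics/c7.png

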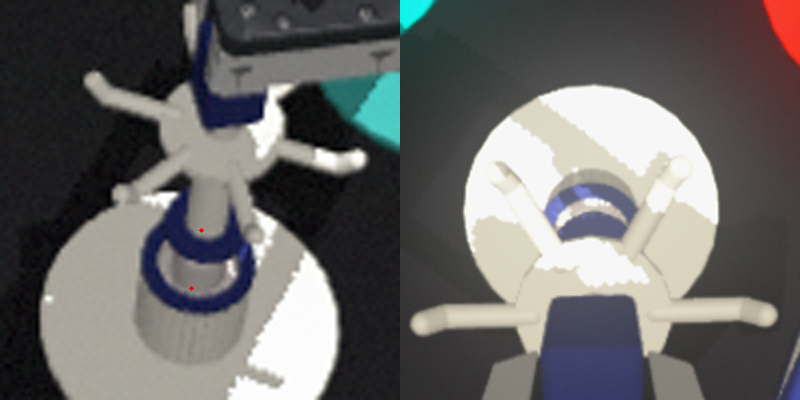

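>>> jog_arm(
  series=[
    {"x": -0.0005, "y": -0.0005, "z": 0.002, "rx": 0.2, "ry": 0, "rz": 0},
    {"x": 0, "y": 0, "z": 0.002, "rx": 0, "ry": 0, "rz": 0},
    {"x": 0, "y": 0, "z": 0.002, "rx": 0, "ry": 0, "rz": 0},
  ],
)

```text
time: 8.87
tool_pos: [0.531, 0.2336, 0.1921]
ee_rot: [3.14, -0.004, 0.968]
wrist_force: [0.1, -1.0, -0.5]
width: 0.0259
```

>>> jog_arm(
  series=[
    {"x": 0, "y": 0, "z": 0.0015, "rx": 0, "ry": 0, "rz": 0},
    {"x": 0, "y": 0, "z": 0.0015, "rx": 0, "ry": 0, "rz": 0},
  ],
)

```text
time: 9.03
tool_pos: [0.5309, 0.2333, 0.1887]
ee_rot: [3.14, -0.003, 0.967]
wrist_force: [-0.8, -0.6, -1.1]
width: 0.0258
```

>>> jog_arm(
  series=[
    {"x": 0, "y": 0, "z": 0.0015, "rx": 0, "ry": 0, "rz": 0},
    {"x": 0, "y": 0, "z": 0.0015, "rx": 0, "ry": 0, "rz": 0},
  ],
)

```text
time: 9.2
tool_pos: [0.5308, 0.2332, 0.1854]
ee_rot: [3.14, -0.003, 0.967]
wrist_force: [-0.2, -1.0, -1.7]
width: 0.026
```

>>> jog_arm(
  series=[
    {"x": 0, "y": 0, "z": 0.0015, "rx": 0, "ry": 0, "rz": 0},
    {"x": 0, "y": 0, "z": 0.0015, "rx": 0, "ry": 0, "rz": 0},
  ],
)

```text
time: 9.37
tool_pos: [0.5306, 0.233, 0.182]
ee_rot: [3.14, -0.002, 0.967]
wrist_force: [-0.4, -0.1, -0.9]
width: 0.0257
```

>>> jog_arm(
  series=[
    {"x": 0, "y": 0, "z": 0.0015, "rx": 0, "ry": 0, "rz": 0},
    {"x": 0, "y": 0, "z": 0.001, "rx": 0, "ry": 0, "rz": 0},
  ],
)

```text
time: 9.53
tool_pos: [0.531, 0.2329, 0.1807]
ee_rot: [3.139, -0.003, 0.967]
wrist_force: [-1.5, -1.5, 4.7]
width: 0.0256
```

>>> jog_arm(
  series=[
    {"x": 0, "y": 0, "z": 0.001, "rx": 0, "ry": 0, "rz": 0},
    {"x": 0, "y": 0, "z": 0.001, "rx": 0, "ry": 0, "rz": 0},
  ],
)

```text
time: 9.7
tool_pos: [0.5312, 0.2328, 0.1807]
ee_rot: [3.137, -0.005, 0.967]
wrist_force: [-1.6, -0.2, 3.7]
width: 0.0258
```

>>> jog_arm(
  series=[
    {"x": 0, "y": 0, "z": 0.0015, "rx": 0, "ry": 0, "rz": 0},
    {"x": 0, "y": 0, "z": 0.002, "rx": 0, "ry": 0, "rz": 0},
  ],
)

```text
time: 9.87
tool_pos: [0.5317, 0.2325, 0.1804]
ee_rot: [3.135, -0.007, 0.967]
wrist_force: [-3.1, -2.8, 8.6]
width: 0.0261
```

>>> jog_arm(
  series=[
    {"x": -0.0005, "y": -0.001, "z": 0.002, "rx": 0.3, "ry": -0.3, "rz": 0},
    {"x": 0, "y": -0.0005, "z": 0.0025, "rx": 0.1, "ry": -0.1, "rz": 0},
  ],
)

```text
time: 10.03
tool_pos: [0.5315, 0.233, 0.1804]
ee_rot: [3.137, -0.004, 0.967]
wrist_force: [-1.9, -1.4, 9.5]
width: 0.0257
```

```bash
python3 - <<'E'
from h import *
from bench import robot
o=robot.get_obs(); delta(o,[.53,.233,.18],55.4); print(o["wrist_torque"])
E
```

```text
now [0.5315 0.233  0.1804] [179.74  -0.25  55.38] t 10.03 w 0.0257 F [-1.9 -1.4  9.5]
delta [-0.0008 -0.0013  0.0004] rot [ 0.26 -0.25 -0.02] rows>= 0.05
[-0.67045171  0.71332223 -0.02579053]
```

>>> jog_arm(
  series=[
    {"x": 0, "y": -0.0005, "z": 0.003, "rx": 0.2, "ry": -0.2, "rz": 0},
    {"x": 0, "y": -0.0005, "z": 0.003, "rx": 0.1, "ry": -0.1, "rz": 0},
  ],
)

```text
time: 10.2
tool_pos: [0.5323, 0.2333, 0.1801]
ee_rot: [3.136, -0.004, 0.966]
wrist_force: [-1.2, -1.1, 9.9]
width: 0.0259
```

>>> jog_arm(
  series=[
    {"x": 0, "y": -0.0005, "z": 0.0035, "rx": 0.2, "ry": -0.2, "rz": 0},
    {"x": 0, "y": -0.0005, "z": 0.0035, "rx": 0.1, "ry": -0.1, "rz": 0},
  ],
)

```text
time: 10.37
tool_pos: [0.5333, 0.2336, 0.18]
ee_rot: [3.135, -0.005, 0.966]
wrist_force: [-2.1, -2.1, 11.6]
width: 0.0257
```

```bash
python3 look.py c8 345 230; python3 - <<'E'
from h import *
s,w,o=pickle.load(open("pics/c8.pkl","rb"))
def hull(mask,box):
    m=np.zeros(mask.shape,np.uint8); l,t,R_,B=box; m[t:B,l:R_]=mask[t:B,l:R_]
    return max(cv2.findContours(m,cv2.RETR_EXTERNAL,cv2.CHAIN_APPROX_NONE)[0],key=len)[:,0]
c=hull(s["img"].min(2)>110,(345,290,440,350)); c=c[c[:,1]>312]; print(circ(back(s,c,.008)))
E
```

```text
now [0.5332 0.2336 0.18  ] [179.61  -0.28  55.36] t 10.47 w 0.0256 F [-2.  -2.2 10.7]
delta [-0.0022 -0.0031 -0.0387] rot [ 0.39 -0.28 -0.64] rows>= 0.93
foot nominal [0.5345 0.2336 0.0233]
(array([0.53083355, 0.23469754, 0.06873457]), np.float64(0.0005629886466220482))
```

View pics/c8.png

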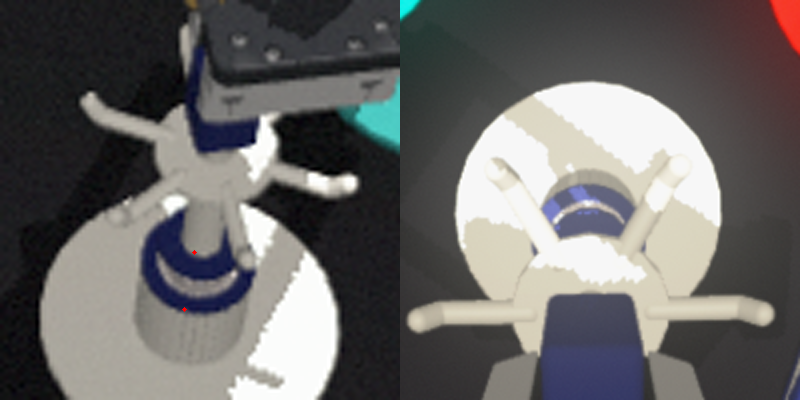

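>>> jog_arm(
  series=[
    {"x": -0.0014, "y": -0.002, "z": 0.001, "rx": 0.3, "ry": -0.2, "rz": 0},
    {"x": -0.0014, "y": -0.002, "z": 0.001, "rx": 0.3, "ry": -0.2, "rz": 0},
    {"x": -0.001, "y": -0.0015, "z": 0.001, "rx": 0.2, "ry": -0.2, "rz": 0},
  ],
)

```text
time: 10.72
tool_pos: [0.5299, 0.2342, 0.1801]
ee_rot: [-3.141, -0.003, 0.966]
wrist_force: [2.2, 1.0, 5.1]
width: 0.0253
```

>>> jog_arm(
  series=[
    {"x": -0.0006, "y": -0.001, "z": 0.003, "rx": 0.1, "ry": -0.1, "rz": 0},
    {"x": -0.0008, "y": -0.0012, "z": 0.004, "rx": 0.1, "ry": -0.2, "rz": 0},
  ],
)

```text
time: 10.88
tool_pos: [0.531, 0.2345, 0.1799]
ee_rot: [3.136, -0.007, 0.965]
wrist_force: [0.2, -1.8, 17.0]
width: 0.0256
```

>>> jog_arm(
  series=[
    {"x": -0.0008, "y": -0.0012, "z": 0.0045, "rx": 0.1, "ry": -0.2, "rz": 0},
  ],
)

```text
time: 10.97
tool_pos: [0.5312, 0.2344, 0.1798]
ee_rot: [3.133, -0.008, 0.965]
wrist_force: [-1.1, -2.5, 16.6]
width: 0.0257
```

>>> jog_arm(
  series=[
    {"x": -0.0004, "y": -0.0006, "z": 0.0, "rx": 0.3, "ry": -0.3, "rz": 0},
    {"x": 0, "y": 0, "z": -0.001, "rx": 0.2, "ry": -0.1, "rz": 0},
    {"x": 0, "y": 0, "z": -0.001, "rx": 0, "ry": 0, "rz": 0},
  ],
)

```text
time: 11.22
tool_pos: [0.5301, 0.2344, 0.1799]
ee_rot: [-3.14, 0.001, 0.965]
wrist_force: [-0.2, -0.6, 0.1]
width: 0.0257
```

```bash
python3 look.py c9 345 230
```

```text
now [0.5301 0.2344 0.18  ] [-1.7993e+02  5.0000e-02  5.5270e+01] t 11.32 w 0.0257 F [ 1.2 -0.4 -1.6]
delta [-0.0014 -0.0004 -0.0387] rot [-0.07  0.05 -0.73] rows>= 0.93
foot nominal [0.5299 0.2344 0.0233]
```

View pics/c9.png

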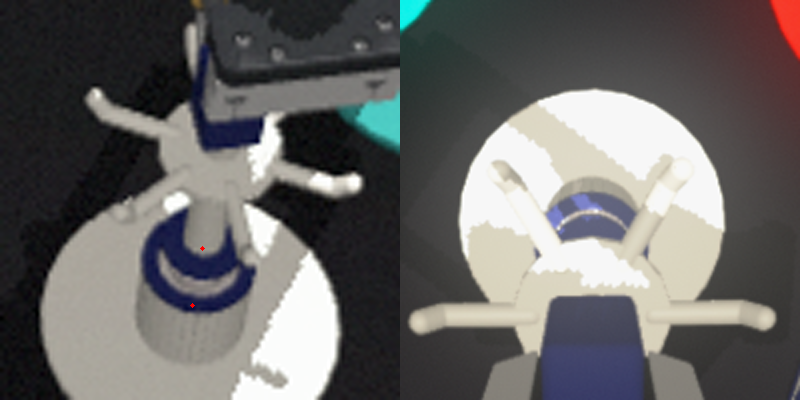

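>>> jog_arm(
  series=[
    {"x": 0, "y": 0, "z": -0.002, "rx": 0, "ry": 0, "rz": 0},
    {"x": 0, "y": 0, "z": -0.003, "rx": 0, "ry": 0, "rz": 0},
    {"x": 0, "y": 0, "z": -0.005, "rx": 0, "ry": 0, "rz": 0},
    {"x": 0, "y": 0, "z": -0.007, "rx": 0, "ry": 0, "rz": 0},
    {"x": 0, "y": 0, "z": -0.008, "rx": 0, "ry": 0, "rz": 0},
    {"x": 0, "y": 0, "z": -0.008, "rx": 0, "ry": 0, "rz": 0},
    {"x": 0, "y": 0, "z": -0.006, "rx": 0, "ry": 0, "rz": 0},
    {"x": 0, "y": 0, "z": -0.003, "rx": 0, "ry": 0, "rz": 0},
  ],
)

```text
time: 11.98
tool_pos: [0.5239, 0.2339, 0.2125]
ee_rot: [-3.122, 0.021, 0.966]
wrist_force: [0.4, 0.7, -6.8]
width: 0.0257
```

```bash
python3 look.py c10 345 200
```

```text
now [0.5244 0.2339 0.2127] [-178.91    1.15   55.35] t 12.08 w 0.0257 F [-0.   0.5 -7.6]
delta [ 0.0022  0.0039 -0.0061] rot [-1.09  1.15 -0.66] rows>= 0.24
foot nominal [0.5201 0.233  0.0561]
```

View pics/c10.png

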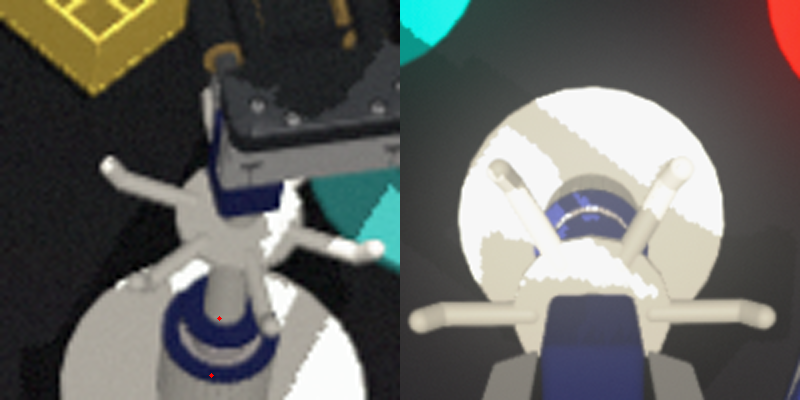

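>>> jog_arm(
  series=[
    {"x": 0, "y": 0.002, "z": -0.005, "rx": -0.6, "ry": 0.6, "rz": 0},
    {"x": 0, "y": 0.001, "z": -0.009, "rx": -0.5, "ry": 0.5, "rz": 0},
    {"x": 0, "y": 0, "z": -0.01, "rx": -0.3, "ry": 0.3, "rz": 0},
    {"x": 0, "y": 0, "z": -0.01, "rx": -0.2, "ry": 0.2, "rz": 0},
    {"x": 0, "y": 0, "z": -0.01, "rx": -0.2, "ry": 0.2, "rz": 0},
    {"x": 0, "y": 0, "z": -0.008, "rx": -0.2, "ry": 0.2, "rz": 0},
    {"x": 0, "y": 0, "z": -0.004, "rx": -0.2, "ry": 0.2, "rz": 0},
    {"x": 0, "y": 0, "z": 0, "rx": 0, "ry": 0, "rz": 0},
  ],
)

```text
time: 12.75
tool_pos: [0.526, 0.2318, 0.2761]
ee_rot: [3.118, -0.023, 0.966]
wrist_force: [-0.3, 0.3, -8.1]
width: 0.0257
```

```bash
python3 - <<'E'
from h import *
from bench import robot
o=robot.get_obs(); delta(o,[.4570,-.254,.265],55.3)
E
```

```text
now [0.526  0.2318 0.2761] [178.64  -1.31  55.35] t 12.75 w 0.0257 F [-0.3  0.3 -8.1]
delta [-0.439   0.2194  0.0062] rot [ 1.36 -1.31  0.04] rows>= 11.77
```

>>> jog_arm(
  series=[
    {"x": -0.007, "y": 0.003, "z": 0, "rx": 0.6, "ry": -0.6, "rz": 0},
    {"x": -0.013, "y": 0.006, "z": 0, "rx": 0.6, "ry": -0.6, "rz": 0},
    {"x": -0.019, "y": 0.009, "z": 0, "rx": 0, "ry": 0, "rz": 0},
    {"x": -0.024, "y": 0.012, "z": 0, "rx": 0, "ry": 0, "rz": 0},
    {"x": -0.026, "y": 0.013, "z": 0, "rx": 0, "ry": 0, "rz": 0},
    {"x": -0.026, "y": 0.013, "z": 0, "rx": 0, "ry": 0, "rz": 0},
    {"x": -0.026, "y": 0.013, "z": 0, "rx": 0, "ry": 0, "rz": 0},
    {"x": -0.026, "y": 0.013, "z": 0, "rx": 0, "ry": 0, "rz": 0},
  ],
)

```text
time: 13.42
tool_pos: [0.4954, 0.0403, 0.2704]
ee_rot: [-3.132, 0.006, 0.975]
wrist_force: [0.3, 0.1, -7.8]
width: 0.0259
```

```bash
python3 - <<'E'
from h import *
from bench import robot
o=robot.get_obs(); delta(o,[.4570,-.254,.265],55.3)
E
```

```text
now [0.4954 0.0403 0.2704] [-179.42    0.37   55.86] t 13.42 w 0.0259 F [ 0.3  0.1 -7.8]
delta [-0.2651  0.1335  0.0058] rot [-0.57  0.37  0.56] rows>= 7.12
```

>>> jog_arm(
  series=[
    {"x": -0.026, "y": 0.013, "z": -0.001, "rx": 0, "ry": 0, "rz": 0},
    {"x": -0.026, "y": 0.013, "z": -0.001, "rx": 0, "ry": 0, "rz": 0},
    {"x": -0.026, "y": 0.013, "z": -0.001, "rx": 0, "ry": 0, "rz": 0},
    {"x": -0.026, "y": 0.013, "z": 0, "rx": 0, "ry": 0, "rz": 0},
    {"x": -0.026, "y": 0.013, "z": 0, "rx": 0, "ry": 0, "rz": 0},
    {"x": -0.026, "y": 0.013, "z": 0, "rx": 0, "ry": 0, "rz": 0},
    {"x": -0.022, "y": 0.011, "z": 0, "rx": 0, "ry": 0, "rz": 0},
    {"x": -0.016, "y": 0.008, "z": 0, "rx": 0, "ry": 0, "rz": 0},
    {"x": -0.011, "y": 0.005, "z": 0, "rx": 0, "ry": 0, "rz": 0},
    {"x": -0.006, "y": 0.003, "z": 0, "rx": 0, "ry": 0, "rz": 0},
    {"x": 0, "y": 0, "z": 0, "rx": 0, "ry": 0, "rz": 0},
    {"x": 0, "y": 0, "z": 0, "rx": 0, "ry": 0, "rz": 0},
  ],
)

```text
time: 14.42
tool_pos: [0.4453, -0.2232, 0.2657]
ee_rot: [-3.111, 0.024, 0.951]
wrist_force: [0.4, 0.6, -8.3]
width: 0.0257
```

```bash
python3 - <<'E'
from h import *
from bench import robot,cams
o=robot.get_obs(); delta(o,[.4570,-.254,.265],55.3)
s=cams.snapshot("scene");w=cams.snapshot("wrist");t=cams.snapshot("top");pickle.dump((s,w,t,robot.get_obs()),open("pics/m1.pkl","wb"))
cv2.imwrite("pics/m1.png",np.hstack([s["img"][40:340,140:540],w["img"][50:350,120:520]])[:,:,::-1])
cv2.imwrite("pics/m1t.png",t["img"][:,:,::-1])
E
```

```text
now [ 0.4453 -0.2232  0.2657] [-178.26    1.36   54.48] t 14.42 w 0.0257 F [ 0.4  0.6 -8.3]
delta [-0.0183  0.0275  0.0003] rot [-1.75  1.35 -0.84] rows>= 0.79
```

View pics/m1.png

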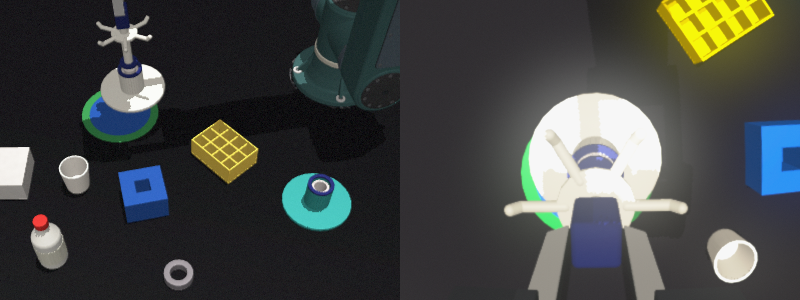

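>>> jog_arm(
  series=[
    {"x": -0.006, "y": 0.009, "z": 0, "rx": -0.6, "ry": 0.5, "rz": 0},
    {"x": -0.006, "y": 0.009, "z": 0.003, "rx": -0.5, "ry": 0.4, "rz": 0},
    {"x": -0.003, "y": 0.005, "z": 0.006, "rx": -0.2, "ry": 0.2, "rz": 0},
    {"x": 0, "y": 0, "z": 0.008, "rx": 0, "ry": 0, "rz": 0},
    {"x": 0, "y": 0, "z": 0.01, "rx": 0, "ry": 0, "rz": 0},
    {"x": 0, "y": 0, "z": 0.01, "rx": 0, "ry": 0, "rz": 0},
    {"x": 0, "y": 0, "z": 0.006, "rx": 0, "ry": 0, "rz": 0},
    {"x": 0, "y": 0, "z": 0.002, "rx": 0, "ry": 0, "rz": 0},
    {"x": 0, "y": 0, "z": 0, "rx": 0, "ry": 0, "rz": 0},
  ],
)

```text
time: 15.32
tool_pos: [0.4565, -0.2466, 0.2139]
ee_rot: [-3.132, 0.002, 0.958]
wrist_force: [-0.1, 1.1, -8.4]
width: 0.0261
```

```bash
python3 - <<'E'
from h import *
from bench import robot,cams
o=robot.get_obs(); delta(o,[.4570,-.254,.20],55.3)
s=cams.snapshot("scene");w=cams.snapshot("wrist");t=cams.snapshot("top");pickle.dump((s,w,t,robot.get_obs()),open("pics/m2.pkl","wb"))
cv2.imwrite("pics/m2.png",np.hstack([cv2.resize(s["img"][60:210,180:330],(400,400)),w["img"][50:450,120:520]])[:,:,::-1])
E
```

```text
now [ 0.4565 -0.2466  0.2139] [-1.7946e+02  1.1000e-01  5.4910e+01] t 15.32 w 0.0261 F [-0.1  1.1 -8.4]
delta [-0.0057  0.0048  0.0138] rot [-0.54  0.11 -0.39] rows>= 0.38
```

View pics/m2.png

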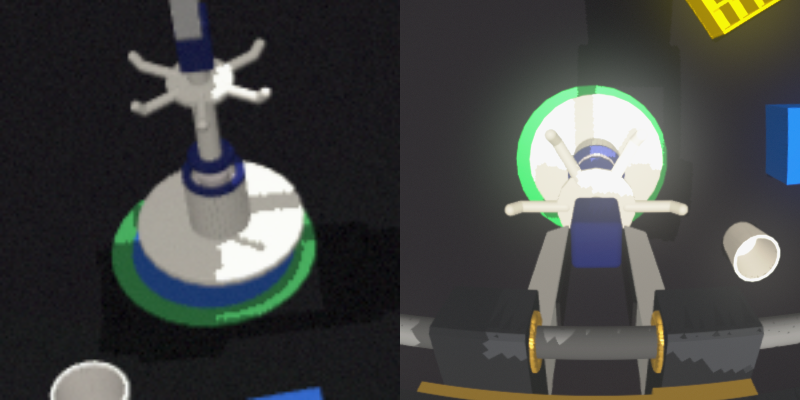

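>>> jog_arm(
  series=[
    {"x": -0.003, "y": 0.002, "z": 0.004, "rx": -0.4, "ry": 0.1, "rz": 0},
    {"x": -0.003, "y": 0.002, "z": 0.005, "rx": 0, "ry": 0, "rz": 0},
    {"x": 0, "y": 0, "z": 0.006, "rx": 0, "ry": 0, "rz": 0},
    {"x": 0, "y": 0, "z": 0.004, "rx": 0, "ry": 0, "rz": 0},
    {"x": 0, "y": 0, "z": 0.002, "rx": 0, "ry": 0, "rz": 0},
    {"x": 0, "y": 0, "z": 0, "rx": 0, "ry": 0, "rz": 0},
  ],
)

```text
time: 15.97
tool_pos: [0.4582, -0.2562, 0.195]
ee_rot: [3.134, 0.0, 0.958]
wrist_force: [-0.9, -0.2, -7.8]
width: 0.0256
```

```bash
python3 - <<'E'
from h import *
from bench import robot,cams
o=robot.get_obs(); delta(o,[.4570,-.254,.183],55.3)
s=cams.snapshot("scene");w=cams.snapshot("wrist");t=cams.snapshot("top");pickle.dump((s,w,t,robot.get_obs()),open("pics/m3.pkl","wb"))
cv2.imwrite("pics/m3.png",np.hstack([cv2.resize(s["img"][60:210,180:330],(400,400)),w["img"][50:450,120:520]])[:,:,::-1])
def hull(mask,box):
    m=np.zeros(mask.shape,np.uint8); l,t,R_,B=box; m[t:B,l:R_]=mask[t:B,l:R_]
    return max(cv2.findContours(m,cv2.RETR_EXTERNAL,cv2.CHAIN_APPROX_NONE)[0],key=len)[:,0]
c=hull(s["img"].min(2)>90,(220,115,310,190)); c=c[c[:,1]>140];print(circ(back(s,c,.016)))
E
```

```text
now [ 0.4582 -0.2562  0.195 ] [1.7959e+02 2.0000e-02 5.4910e+01] t 15.97 w 0.0256 F [-0.9 -0.2 -7.8]
delta [ 0.0011 -0.0023  0.0119] rot [ 0.41  0.02 -0.39] rows>= 0.29
(array([ 0.45587392, -0.26069825,  0.07008408]), np.float64(0.0009122751459621937))
```

View pics/m3.png

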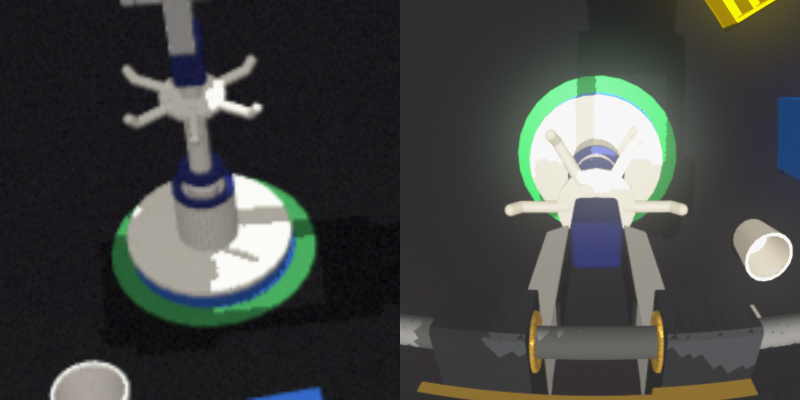

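>>> jog_arm(
  series=[
    {"x": 0.0015, "y": -0.0025, "z": 0.003, "rx": 0.3, "ry": 0, "rz": 0},
    {"x": 0, "y": 0, "z": 0.003, "rx": 0, "ry": 0, "rz": 0},
    {"x": 0, "y": 0, "z": 0.002, "rx": 0, "ry": 0, "rz": 0},
    {"x": 0, "y": 0, "z": 0.001, "rx": 0, "ry": 0, "rz": 0},
  ],
)

```text
time: 16.45
tool_pos: [0.458, -0.2535, 0.1873]
ee_rot: [3.137, 0.0, 0.959]
wrist_force: [0.3, 0.9, -7.9]
width: 0.0255
```

>>> jog_arm(
  series=[
    {"x": 0, "y": 0, "z": 0.001, "rx": 0, "ry": 0, "rz": 0},
    {"x": 0, "y": 0, "z": 0.001, "rx": 0, "ry": 0, "rz": 0},
  ],
)

```text
time: 16.62
tool_pos: [0.4579, -0.2534, 0.1849]
ee_rot: [3.137, 0.0, 0.959]
wrist_force: [0.7, 0.2, -8.2]
width: 0.0256
```

>>> jog_arm(
  series=[
    {"x": 0, "y": 0, "z": 0.001, "rx": 0, "ry": 0, "rz": 0},
  ],
)

```text
time: 16.7
tool_pos: [0.4579, -0.2534, 0.1838]
ee_rot: [3.137, 0.0, 0.959]
wrist_force: [0.4, -0.6, -6.8]
width: 0.0263
```

>>> jog_arm(
  series=[
    {"x": 0, "y": 0, "z": 0.0008, "rx": 0, "ry": 0, "rz": 0},
  ],
)

```text
time: 16.78
tool_pos: [0.4583, -0.2537, 0.1833]
ee_rot: [3.136, 0.0, 0.959]
wrist_force: [0.1, -0.6, -5.3]
width: 0.0252
```

>>> jog_arm(
  series=[
    {"x": 0, "y": 0, "z": 0.0006, "rx": 0, "ry": 0, "rz": 0},
  ],
)

```text
time: 16.87
tool_pos: [0.4587, -0.254, 0.1832]
ee_rot: [3.134, 0.0, 0.959]
wrist_force: [-0.2, -1.5, -6.4]
width: 0.026
```

>>> jog_arm(
  series=[
    {"x": 0, "y": 0, "z": 0.0012, "rx": 0.2, "ry": 0, "rz": 0},
    {"x": 0, "y": 0, "z": 0.0015, "rx": 0.2, "ry": 0, "rz": 0},
  ],
)

```text
time: 17.03
tool_pos: [0.4596, -0.2546, 0.1831]
ee_rot: [3.137, 0.0, 0.959]
wrist_force: [-0.1, 0.1, 0.1]
width: 0.0257
```

```bash
python3 - <<'E'
from h import *
from bench import robot,cams
o=robot.get_obs(); delta(o,[.4570,-.254,.183],55.3)
s=cams.snapshot("scene");w=cams.snapshot("wrist");pickle.dump((s,w,robot.get_obs()),open("pics/m4.pkl","wb"))
cv2.imwrite("pics/m4.png",np.hstack([cv2.resize(s["img"][60:210,180:330],(400,400)),w["img"][50:450,120:520]])[:,:,::-1])
E
```

```text
now [ 0.4596 -0.2546  0.1831] [1.7973e+02 2.0000e-02 5.4940e+01] t 17.03 w 0.0257 F [-0.1  0.1  0.1]
delta [-0.001  -0.0024  0.0001] rot [ 0.27  0.02 -0.36] rows>= 0.06
```

View pics/m4.png

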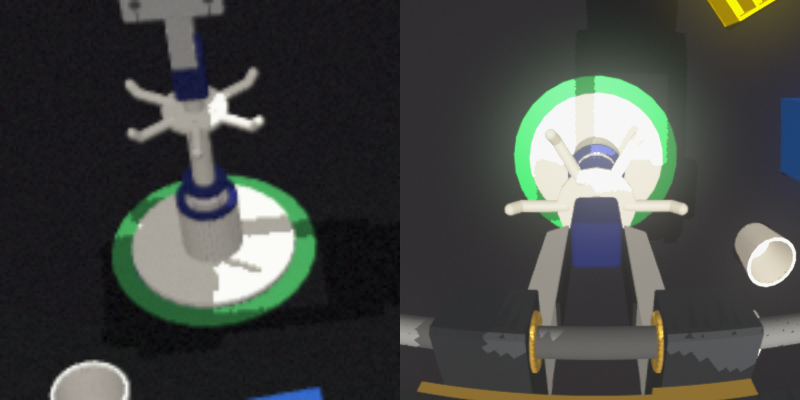

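>>> jog_arm(
  series=[
    {"x": 0, "y": 0, "z": 0, "rx": 0, "ry": 0, "rz": 0},
    {"x": 0, "y": 0, "z": 0, "rx": 0, "ry": 0, "rz": 0},
    {"x": 0, "y": 0, "z": 0, "rx": 0, "ry": 0, "rz": 0},
    {"x": 0, "y": 0, "z": 0, "rx": 0, "ry": 0, "rz": 0},
    {"x": 0, "y": 0, "z": 0, "rx": 0, "ry": 0, "rz": 0},
    {"x": 0, "y": 0, "z": 0, "rx": 0, "ry": 0, "rz": 0},
    {"x": 0, "y": 0, "z": 0, "rx": 0, "ry": 0, "rz": 0},
    {"x": 0, "y": 0, "z": 0, "rx": 0, "ry": 0, "rz": 0},
  ],
  claw=0.9,
)

```text
time: 17.8
tool_pos: [0.4622, -0.2565, 0.1888]
ee_rot: [3.125, 0.0, 0.959]
wrist_force: [-0.5, -0.5, 0.2]
width: 0.0757
```

>>> jog_arm(
  series=[
    {"x": 0, "y": -0.004, "z": -0.008, "rx": 0.5, "ry": 0, "rz": 0},
    {"x": 0, "y": 0, "z": -0.015, "rx": 0, "ry": 0, "rz": 0},
    {"x": 0, "y": 0, "z": -0.03, "rx": 0, "ry": 0, "rz": 0},
    {"x": 0, "y": 0, "z": -0.03, "rx": 0, "ry": 0, "rz": 0},
    {"x": 0, "y": 0, "z": -0.03, "rx": 0, "ry": 0, "rz": 0},
    {"x": 0, "y": 0, "z": -0.02, "rx": 0, "ry": 0, "rz": 0},
    {"x": 0, "y": 0, "z": 0, "rx": 0, "ry": 0, "rz": 0},
    {"x": 0, "y": 0, "z": 0, "rx": 0, "ry": 0, "rz": 0},
  ],
)

```text
time: 18.47
tool_pos: [0.4555, -0.2517, 0.3276]
ee_rot: [-3.141, 0.0, 0.959]
wrist_force: [-0.4, -0.1, -0.4]
width: 0.0849
```

```bash
python3 - <<'E'
from h import *
from bench import robot,cams
o=robot.get_obs(); delta(o,[.4570,-.254,.183],55.3)
s=cams.snapshot("scene");w=cams.snapshot("wrist");t=cams.snapshot("top");pickle.dump((s,w,t,robot.get_obs()),open("pics/m5.pkl","wb"))
cv2.imwrite("pics/m5s.png",s["img"][:,:,::-1]); cv2.imwrite("pics/m5w.png",w["img"][:,:,::-1])
def hull(mask,box):
    m=np.zeros(mask.shape,np.uint8); l,t,R_,B=box; m[t:B,l:R_]=mask[t:B,l:R_]
    return max(cv2.findContours(m,cv2.RETR_EXTERNAL,cv2.CHAIN_APPROX_NONE)[0],key=len)[:,0]
c=hull(s["img"].min(2)>90,(220,115,310,190)); c=c[c[:,1]>152];print("scene plate",circ(back(s,c,.011)))
i=w["img"].astype(int); l=cams.look_for("stand_base",w); print(l[:2]); print(cams.look_for("mat",w)[:2])
E
```

```text
now [ 0.4555 -0.2517  0.3276] [-1.7997e+02  2.0000e-02  5.4940e+01] t 18.47 w 0.0849 F [-0.4 -0.1 -0.4]
delta [-0.001   0.0026  0.1446] rot [-0.03  0.02 -0.36] rows>= 3.47
scene plate (array([ 0.45992036, -0.25074894,  0.06835541]), np.float64(0.0009521553612591152))
[{'bbox': [606.7, 0.0, 33.3, 63.4], 'p': 0.96}, {'bbox': [495.4, 0.0, 37.8, 9.5], 'p': 0.76}]
[{'bbox': [255.5, 132.3, 118.1, 118.6], 'p': 0.57}]
```

View pics/m5s.png

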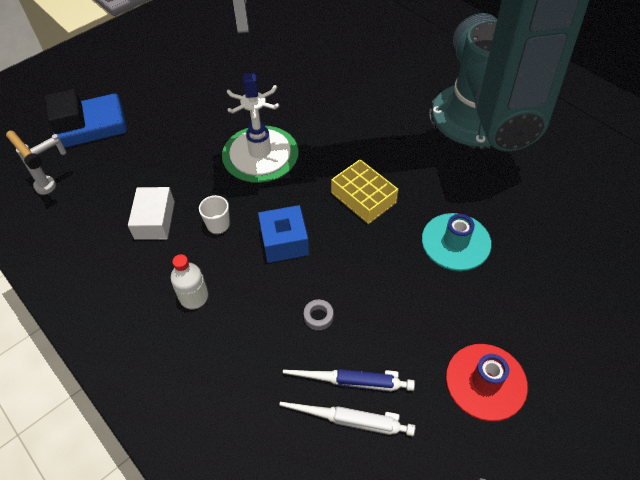

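View pics/m5w.png

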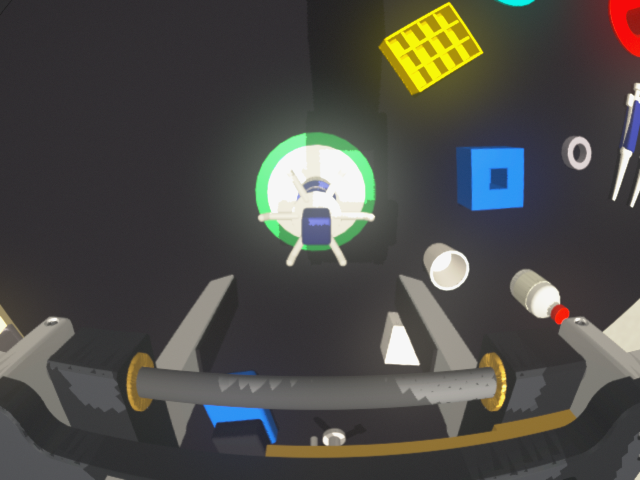

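```bash
python3 - <<'E'
from bench import ticket
print(ticket.close_job())
E
```

```text
the job is handed in; nothing more can be done
None
```

The stand is together and standing on the green mat, and I handed the job in at about 18.7 s of the 64 s.

- **Fit:** I lifted the mast out of the block by its head and set the foot in the white plate's socket. It wedged with the end of the foot about 23–24 mm above the plate's underside (limit 34.5 mm), as worked out from the tool height.
- **Press:** I pressed in steps to a wrist reading of about 17 N. That is roughly 19 N on the taper with the mast's own weight included, so over the 15 N aimed for but under 25 N. While pressing, the head drifted about 2.5 mm sideways; I pulled it back before the final press.
- **Carry:** The plate hung from the taper alone. The wrist carried the full weight of about 8 N, and the plate was up to about 95 mm above the bench. The tool tilted up to about 2.2° on the way and I levelled it before setting down.
- **Set down:** The stand settled on the mat until the wrist reading fell to 0 N. After I let go, the arm crept a few millimetres, up to 6 mm upwards, while the fingers were opening. I then backed off to about 0.33 m height.

**Last checks:** The scene camera puts the plate's centre about 4 mm from the mat's. It looks upright and concentric in both the scene and wrist views. The bystanders look unmoved by eye in those views; I did not measure them. The trained network did not report the white plate in the last wrist picture (it listed other things there), so that check rests on my own edge fit. I did not measure how deep the foot sits again after letting go.

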